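# Set out the packing place from two piles

## Task

The packing supplies have been left in two piles among the empty holders. Take the piles apart and set the packing place up: the white label roll goes over the thick spindle of the label stand and the brown parcel-tape roll over the thin spindle of the tape stand, both lying flat right down on the base; the black carton goes down into the rectangular pocket of its filling nest, the round metal tin into the round pocket of its nest, and the wooden hand stamp, upright with its rubber face down, into its small black cup. Leave everything released and at rest.

Things in the scene. Friction and masses are not known exactly. Their poses are not given: they have to be found in the camera images.
- carton: Black lidded gift carton, pale label on its lid, closed, 0.12 kg. Lid 66 (x) by 110 (y), heights 19 to 34; body below it 62 by 106. Origin: centre of its underside; z up. Take it across its 66 mm width (along its x), by the lid. Stands on the table at the foot of one pile, under one of the two rolls.
- tin: Round aluminium tin with a screw lid, 34 high, 0.13 kg; lid (heights 19 to 34) 68 across, body below it 65 across. Origin: centre of its underside; z up. Stands on the table at the foot of the other pile, its lid showing all round under the roll.
- label_roll: Roll of white paper labels lying flat, 54 outside diameter, 46 high, dark round stickers on its outside, a round core hole 32 across right through, 0.16 kg. Origin: centre of its lower end; z up along the hole. Lies on the carton or on the tin (its underside 34 over the table).
- tape_roll: Roll of brown paper parcel tape lying flat, 52 outside diameter, 46 high, with a round core hole 24 across right through, 0.14 kg. Origin: centre of its lower end; z up along the hole. Lies on the carton or the tin (underside 34 over the table), with the hand stamp standing on it.
- stamp: Round dark wooden hand stamp, 73 tall, 0.09 kg: foot 38 across, 14 high, black rubber face underneath; neck 17 thick at height 30; round knob 31 thick at height 60. Origin: centre of the rubber face; z up. Stands upright on the tape roll (its face 80 over the table). Take it by the knob.
- label_stand: Fixed label stand: rectangular steel base 8 thick (-45 to +90 along its x, 110 along y) with a black disc 68 across, its top (the seat) at height 10. On it the THICK white spindle, 24 across, coned from height 48 to its tip at 60. Peel edge 33 high along y at x = +74 to +86: hold a roll with the fingers along y. Origin: spindle axis at table height; z up. Seated roll: origin 10 above this.
- tape_stand: Fixed tape-roll stand: round grey base 100 across, its top (the seat) at height 10, with the THIN steel spindle, 14 across, coned from height 52 to its tip at 60. Small tape cutter, 40 wide along y, 33 high, at x = +80 to +86: hold a roll with the fingers along y. Origin: spindle axis at table height; z up. Seated roll: origin 10 above this.
- carton_nest: Fixed white plastic filling nest for the carton, a plate 110 (x) by 156 (y) by 14 high with a rectangular pocket 74 (x) by 118 (y), 10 deep, its rim bevelled by 3. Pocket floor at height 4. Origin: centre of the pocket at table height; z up. The carton lies in it the same way, long side along y, either way round.
- tin_nest: Fixed white plastic filling nest for the tin, a square plate 110 by 110 by 14 high with a round pocket 78 across, 10 deep, its rim bevelled by 3. Pocket floor at height 4. Origin: centre of the pocket at table height; z up.
- stamp_cup: Fixed low black plastic cup for the hand stamp: foot 72 across, rim 58 across and 14 high, open on top, inside 48 across, floor at height 4. Origin: centre of the floor at table height; z up.

How it is judged:
At the end, for the whole second after the job is handed in: Label roll on the thick spindle, tape roll on the thin spindle, carton in the rectangular pocket, tin in the round pocket and stamp in its cup: each within 10 mm of its holder's centre, within 3 mm of its seated height, within 0.08 rad of upright (stamp face down), released and at rest (horizontal distance between label_roll and label_stand below 0.01 m and z of label_roll in the frame of label_stand between 0.007 and 0.013 m and angle between each of label_roll, tape_roll, carton, tin, stamp's own z axis and vertical below 0.08 rad and linear speed of each of label_roll, tape_roll, carton, tin, stamp below 0.02 m/s and angular speed of each of label_roll, tape_roll, carton, tin, stamp below 0.2 rad/s and horizontal distance between tape_roll and tape_stand below 0.01 m and z of tape_roll in the frame of tape_stand between 0.007 and 0.013 m and horizontal distance between carton and carton_nest below 0.01 m and z of carton in the frame of carton_nest between 0.001 and 0.007 m and horizontal distance between tin and tin_nest below 0.01 m and z of tin in the frame of tin_nest between 0.001 and 0.007 m and horizontal distance between stamp and stamp_cup below 0.01 m and z of stamp in the frame of stamp_cup between 0.001 and 0.007 m); the robot touches nothing.
It also fails if it takes over 136 s, if anything falls off the work surface, if the arm or the gripper's body presses on something with over 40 N, if the wrist force passes 120 N, or if a joint passes its speed limit or range.

## Robot

A 6-joint arm with a two-finger parallel gripper is mounted at the origin on a cart in front of the work surface, level with it; the furniture and walls round the work are solid. World frame = base frame: x ahead of the robot, y to its left, z up, the work surface at z = 0. Lengths are in m, angles in rad, forces in N, time in s.
With the tool pointing down it reaches from about 0.225 to 0.875 m from the base axis. Payload 3.4 kg.
Tool frame: the origin (TCP) lies at the very end of the fingers, on their centre line; the grasp point (between the pads) lies 19 mm behind it; z points along the fingers, y is the line along which they close (so a half turn about z gives the same grasp; the last joint's range is limited). The gripper opens to 85 mm and grips with 20 to 120 N. Pads are 22 mm wide; open, the fingers measure 114 mm over their backs; the gripper's body (76 mm by 85 mm) begins 54 mm behind the grasp point. The pads swing forward as they close: fully open they stand 13 mm farther back than shut.
Start: joints at [-1.304, 0.276, 1.505, -0, 1.361, -0.121], TCP at [0.217, -0.532, 0.231] pointing down, gripper open.
Joint ranges: [-2.89, 2.89], [-0.75, 2.08], [0.22, 2.7], [-1.18, 4.32], [0.11, 2.71], [-2.7, 2.7]. Speed limits (rad/s): [2.57, 2.57, 3.14, 3.14, 3.14, 3.14].

## Interface

Orientations are given as a unit quaternion [w, x, y, z].
In Python, from rig import manip gives the robot as it stands. The module is installed in compiled form; this text tells all that it offers.
- The arm moves only by the tool play_rows, never from a script. Its argument "motion" is a list of rows, each a list of 5 numbers: the shift along the tool's x, y, z in units of 40 mm (1.0 is 40 mm), then the turn about the tool's z in units of 10 degrees (1.0 is 10 degrees), then the finger opening in mm, from 0 to 85.4. A call has 1 to 5 rows; each row is the pose to reach, as a shift and turn from the pose commanded when the call began, along the tool's axes at that moment; what a row does not reach only later rows make up. A row lasts 1/8 s, in which the tool goes at most 62.5 mm and 10.7 degrees, less where a joint would pass 70% of its speed; a pose out of reach is approached as far as the arm can. A call with a gripper value outside its range is refused whole. The fingers move at their own pace and stop on an object; "newtons" is the grip in N (left out, the last holds). Time passes only in rows, so rows that repeat a pose let the fingers close. It gives the time, the measured TCP pose, the force, the opening and the grip force at its end, in the units of the state.
- manip.get_state(): the state, without advancing time (a new reading comes with each control period).
- manip.get_image(name): name is "side" or "top"; returns a dict with "img" (400x640x3 uint8, red, green, blue), "range_z" (400x640 float32, m along the optical axis (not along the pixel's ray), 0 where there is no reading), "fx", "fy", "cx", "cy" (pixels), "D" ([k1, k2, p1, p2, k3] as OpenCV has them; the pictures are not rectified), "R" (3x3) and "t" (3): a world point X has camera coordinates R X + t. Camera axes: x right, y down, z forward; pixel columns grow to the right and rows downward; lengths in m; the calibration is good to about 2 mm. A picture is of the moment at which its call begins.
- manip.sign_off(): hands the job in; it is judged then, once.
The state is a dict: "clock": time; "qpos": joint angles; "qd": joint speeds; "effort": joint torques, N m; "position": TCP position; "ee_rot": TCP orientation; "contact_force": force on the tool from outside, world axes, zero at the start; "moment": the same for the moment, N m; "width": finger opening in m; "gripper_force": force on a finger pad.
Only numpy, scipy, OpenCV 4.12 (cv2) and the standard library are available. Lean on these libraries where they do the work, as an engineer would, in place of code of your own. Each camera call takes 0.05 s, during which the arm holds its last target. There are 200 camera calls.

## Working session

There is one attempt and no reset: what is moved stays moved. The work goes in short steps, Python scripts to look and compute and a tool call to move; the robot and the scene stay as the last step left them, time stands still between calls to the robot, and variables do not carry over. Pictures are saved under pics/ and viewed, at most 14 in all, crops included, and the job is handed in when it is done.

Besides the shell and the picture viewer there is one more tool, called after "Emit:" as name(argument=value, ...), one argument or row to a line, values as JSON. play_rows: Moves the arm, as the interface text tells. Its arguments: {"type":"object","properties":{"motion":{"type":"array","items":{"type":"array","items":{"type":"number"}}},"newtons":{"type":"number"}},"required":["motion"]}

```bash
mkdir -p pics
cat > h.py <<'E'
import numpy as np, cv2
from rig import manip
def grab(name):
    d=manip.get_image(name); d['K']=np.array([[d['fx'],0,d['cx']],[0,d['fy'],d['cy']],[0,0,1.]]); d['D']=np.array(d['D'],float); d['R']=np.array(d['R']); d['t']=np.array(d['t']); return d
def save(d,f): cv2.imwrite('pics/'+f,cv2.cvtColor(d['img'],cv2.COLOR_RGB2BGR))
def ray(d,uv,z):
    "pixels onto plane z"
    p=cv2.undistortPoints(np.array(uv,float).reshape(-1,1,2),d['K'],d['D']).reshape(-1,2)
    r=np.c_[p,np.ones(len(p))]@d['R']; c=-d['R'].T@d['t']
    return c+r*((z-c[2])/r[:,2])[:,None]
def cloud(d):
    "world xyz of every pixel (nan where no reading)"
    v,u=np.mgrid[0:400,0:640]; p=cv2.undistortPoints(np.c_[u.ravel(),v.ravel()].astype(float).reshape(-1,1,2),d['K'],d['D']).reshape(-1,2)
    Z=d['range_z'].ravel().astype(float); Z[Z==0]=np.nan
    return ((np.c_[p,np.ones(len(p))]*Z[:,None]-d['t'])@d['R']).reshape(400,640,3)
E
python3 - <<'E'
from h import *
for n in('top','side'):
    d=grab(n); save(d,n+'0.png'); print(n,-d['R'].T@d['t'],d['R'][2])
print(manip.get_state())
E
```

```text
top [0.37519913 0.01209796 1.27923723] [ 0.13337952  0.00150554 -0.99106389]
side [-0.09079645  0.92717645  0.64213912] [ 0.48403678 -0.75184584 -0.44770105]
{'clock': 0.1, 'qpos': array([-1.30400567e+00,  2.76529231e-01,  1.50594736e+00,  1.77630966e-05,
        1.36069275e+00, -1.21021763e-01]), 'qd': array([-7.66888782e-05, -1.88398314e-03, -3.35595070e-03,  1.11345765e-03,
        7.94759595e-04,  8.60497562e-04]), 'effort': array([ 1.28209613e-03, -4.17702055e+01, -2.46406657e+01, -2.15837417e-04,
        5.75415252e-03,  6.46819004e-06]), 'position': array([ 0.21731768, -0.53187936,  0.23055122]), 'ee_rot': array([-7.86882933e-04,  9.81259076e-01,  1.92691476e-01, -4.87454053e-05]), 'contact_force': array([-1.23292841e-04, -1.65901457e-01,  2.57550968e-01]), 'moment': array([0.03205641, 0.04701932, 0.0245631 ]), 'gripper_force': 0.0, 'width': 0.08539771182151348}
```

View pics/top0.png

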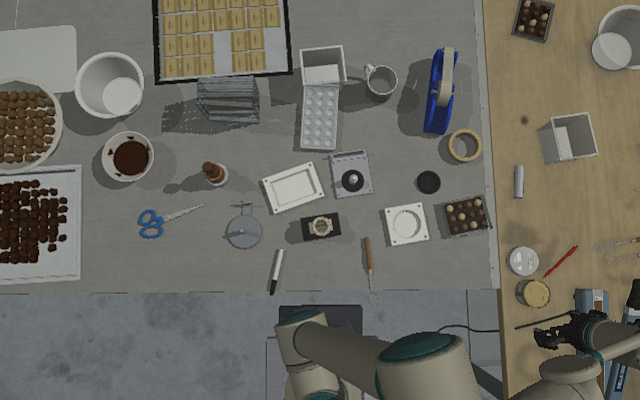

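View pics/side0.png

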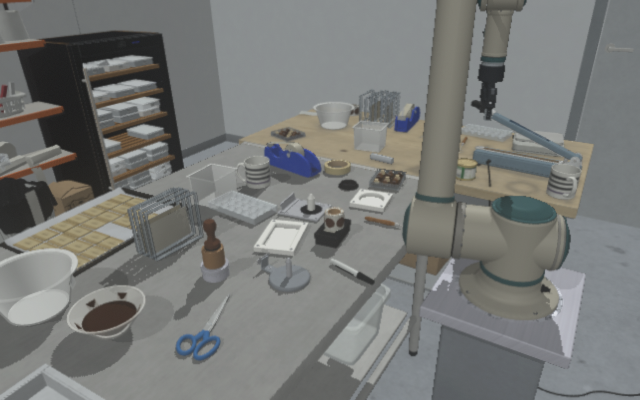

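The top view shows the stamp/tape/tin pile near (214,175), and the label roll on the black carton at (321,226). The holders are at: carton nest (293,187), label stand (352,175), tape stand (243,230), tin nest (407,223), cup (428,182). I'll zoom in and get coarse positions.

Run:
```python
from h import *
d=grab('top'); c=d['img'][130:280,190:450]
cv2.imwrite('pics/topz.png',cv2.cvtColor(cv2.resize(c,None,fx=3,fy=3,interpolation=cv2.INTER_CUBIC),cv2.COLOR_RGB2BGR))
W=cloud(d); np.set_printoptions(precision=4,suppress=True)
for n,(u,v) in dict(pile=(214,175),roll=(321,216),cnest=(293,187),lst=(352,180),tst=(243,235),tn=(407,223),cup=(428,182),table=(380,260),t2=(200,250)).items():
    print(n,W[v,u],ray(d,[(u,v)],0.01)[0])
s=grab('side');c=s['img'][150:310,190:420]
cv2.imwrite('pics/sidez.png',cv2.cvtColor(cv2.resize(c,None,fx=3.4,fy=3.4,interpolation=cv2.INTER_CUBIC),cv2.COLOR_RGB2BGR))
```

```text
pile [0.6047 0.2931 0.0952] [0.6212 0.3133 0.01  ]
roll [ 0.4887 -0.0017  0.0822] [ 0.4955 -0.0025  0.01  ]
cnest [0.5831 0.0793 0.0061] [0.5825 0.0791 0.01  ]
lst [ 0.594  -0.0921  0.0517] [ 0.6014 -0.0956  0.01  ]
tst [0.4425 0.2251 0.0113] [0.4426 0.2253 0.01  ]
tn [ 0.4725 -0.2541  0.0059] [ 0.4722 -0.2533  0.01  ]
cup [ 0.5933 -0.3208  0.0073] [ 0.5928 -0.32    0.01  ]
table [ 0.3661 -0.172   0.0046] [ 0.3661 -0.1712  0.01  ]
t2 [ 0.4009  0.3526 -0.0017] [0.4006 0.3495 0.01  ]
```

View pics/topz.png

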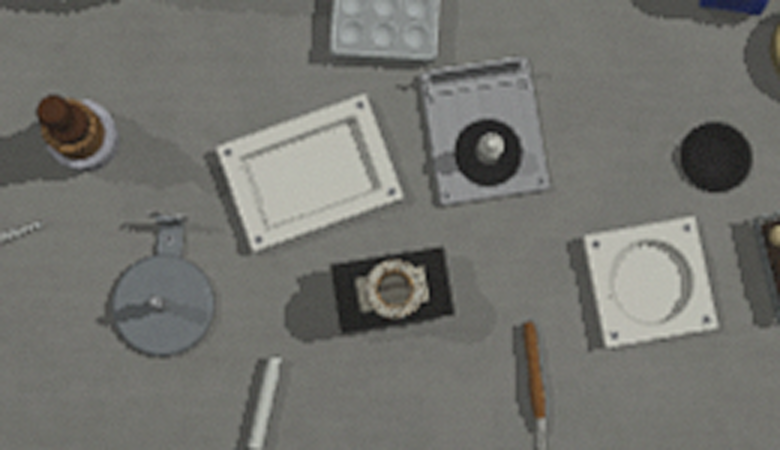

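View pics/sidez.png

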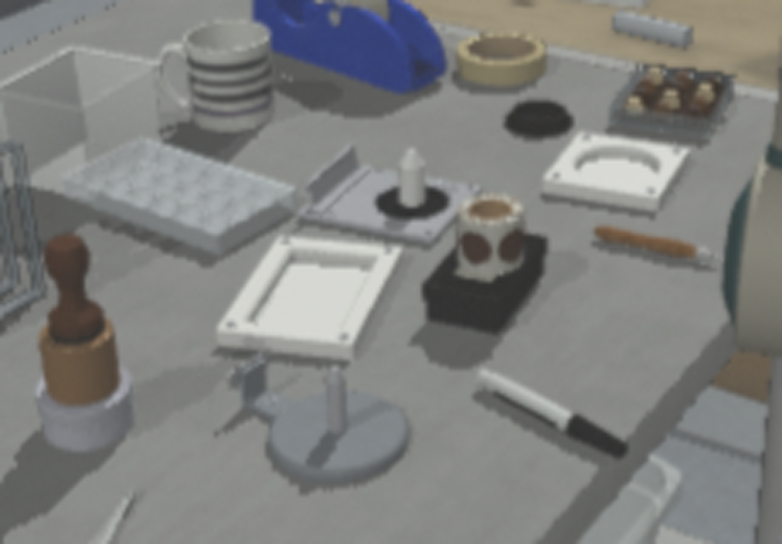

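Top crop: the stamp knob is at about (56,112), the tin rim is centred near (82,133), and the label roll top at (393,288) on the black carton. Both spindles and all the pockets are visible. The side crop confirms the piles (stamp/tape/tin on the left, roll/carton in the middle). Next I'll measure precisely with masks.

Run:
```python
from h import *
np.set_printoptions(precision=4,suppress=True)
d=grab('top'); s=grab('side'); I=d['img'].astype(int); V=I.max(2); hsv=cv2.cvtColor(d['img'],cv2.COLOR_RGB2HSV)
def comp(m,u,v,r=30):
    "contour containing/nearest (u,v)"
    m=m.astype(np.uint8)*255; k=np.zeros_like(m); k[v-r:v+r,u-r:u+r]=1; m=m*k
    cs,_=cv2.findContours(m,cv2.RETR_EXTERNAL,cv2.CHAIN_APPROX_NONE)
    return max(cs,key=cv2.contourArea)[:,0].astype(float)
def rect(n,m,u,v,z,r):
    P=ray(d,comp(m,u,v,r),z)[:,:2]; (c,sz,a)=cv2.minAreaRect((P*1000).astype(np.float32)); print(n,np.array(c)/1000,np.array(sz),'ang',a)
def circ(n,m,u,v,z,r):
    P=ray(d,comp(m,u,v,r),z)[:,:2]; (c,sz,a)=cv2.fitEllipse((P*1000).astype(np.float32)); print(n,np.array(c)/1000,np.array(sz),a)
print('cols',I[250,390],I[235,243],I[175,335],I[187,260],I[215,385],I[226,305],I[182,428],I[178,220+8],I[187,293])
rect('cnest',V>175,293,187,.014,38); rect('tnest',V>175,407,223,.014,28)
# pocket floors via depth-free: cup
circ('cup',V<60,428,182,.007,18)
circ('ldisc',V<60,352,180,.010,16)
rect('carton',V<60,321,226,.034,28)
blue=(I[:,:,2]-I[:,:,0])
print('blue',blue[250,390],blue[235,243],blue[175,335],blue[178,226],blue[182,222])
circ('tst',blue>6,243,233,.010,20)
rect('lst',(blue>6)|(V<60),352,175,.008,28)
circ('tin',blue>8,218,178,.034,16)
def tri(n,a,b):
    a=cv2.undistortPoints(np.array([[a]],float),d['K'],d['D'])[0,0]; b=cv2.undistortPoints(np.array([[b]],float),s['K'],s['D'])[0,0]
    X=cv2.triangulatePoints(np.c_[d['R'],d['t']],np.c_[s['R'],s['t']],a,b)[:,0]; print(n,X[:3]/X[3])
g=lambda x,y:(190+(x+.5)/3-.5,130+(y+.5)/3-.5); h=lambda x,y:(190+(x+.5)/3.4-.5,150+(y+.5)/3.4-.5)
tri('tapetip',g(155,300),h(337,370)); tri('labtip',g(490,140),h(411,151)); tri('knob',g(56,112),h(67,256)); tri('labroll top',g(393,284),h(492,209))
tri('cutter',g(169,218),h(252,365))
tri('tin lid c',g(83,135),h(84,385))
```

```text
cols [115 116 110] [108 112 116] [141 142 143] [67 67 67] [109 109 104] [43 43 39] [43 43 39] [100 100 103] [185 185 175]
cnest [0.5825 0.0795] [106.9767 154.0015] ang 19.3986759185791
tnest [ 0.4711 -0.2511] [106.8404 107.2128] ang 9.445906639099121
cup [ 0.5933 -0.3208] [66.224  66.8265] 27.35664176940918
ldisc [ 0.6001 -0.0963] [62.0614 62.842 ] 70.89019012451172
carton [0.4628 0.0006] [ 66.8625 108.4204] ang 8.786499977111816
blue -5 8 2 5 5
tst [0.4272 0.2239] [35.8143 78.0602] 3.2759029865264893
lst [ 0.6003 -0.0973] [62.2458 63.2528] ang 88.89238739013672
tin [0.6361 0.2774] [ 4.5864 30.8702] 123.68233489990234
tapetip [0.4539 0.2215 0.0567]
labtip [ 0.6013 -0.0956  0.0594]
knob [0.6185 0.2987 0.1376]
labroll top [ 0.4631 -0.002   0.0792]
cutter [0.5357 0.2143 0.0292]
tin lid c [0.6187 0.2991 0.0321]
```

Both methods agree and match the given sizes. I'm moving towards the stamp.

Emit:
play_rows(
  motion=[
    [17.15, -15.44, 0, 2.22, 85],
    [17.15, -15.44, 0, 2.22, 85],
    [17.15, -15.44, 0, 2.22, 85],
    [17.15, -15.44, 0, 2.22, 85],
    [17.15, -15.44, 0, 2.22, 85],
  ],
  newtons=30,
)

```text
clock: 0.92
position: [0.3537, -0.2499, 0.2315]
ee_rot: [0.0, 1.0, -0.0, 0.0]
contact_force: [0.9, -1.4, 0.9]
width: 0.085
gripper_force: 0.0
```

```bash
cat >> h.py <<'E'
def go(*T):
    "print rows (units) from present pose to each world target (x,y,z,yaw deg)"
    st=manip.get_state(); p=np.array(st['position']); w,x,y,z=st['ee_rot']
    ya=np.degrees(np.arctan2(2*(x*y+w*z),1-2*(y*y+z*z))); c,s=np.cos(np.radians(ya)),np.sin(np.radians(ya))
    print('t %.2f pos %s yaw %.1f w %.1f grip %.1f F %s'%(st['clock'],p.round(4),ya,st['width']*1e3,st['gripper_force'],np.round(st['contact_force'],1)))
    for t in T:
        e=np.array(t[:3])-p; print(np.round([(e[0]*c+e[1]*s)/.04,(e[0]*s-e[1]*c)/.04,-e[2]/.04,((ya-t[3]+180)%360-180)/10],2).tolist())
E
python3 - <<'E'
from h import *
go((.6185,.299,.2,0))
d=grab('top');g=lambda x,y:(190+(x+.5)/3-.5,130+(y+.5)/3-.5)
print(ray(d,[g(160,305)],.01),ray(d,[g(437,205),g(548,188)],.008))
E
```

```text
t 0.93 pos [ 0.3537 -0.2499  0.2315] yaw -0.0 w 85.0 grip 0.0 F [ 0.9 -1.4  0.9]
[6.61, -13.73, 0.79, -0.0]
[[0.45327115 0.22541072 0.01      ]] [[ 0.54850054 -0.04547893  0.008     ]
 [ 0.5641246  -0.15498303  0.008     ]]
```

Emit:
play_rows(
  motion=[
    [6.61, -13.73, 0, 0, 70],
    [6.61, -13.73, 0, 0, 70],
    [6.61, -13.73, 0, 0, 70],
    [6.61, -13.73, 0, 0, 70],
    [6.61, -13.73, 0, 0, 70],
  ],
)

```text
clock: 1.6
position: [0.4893, 0.0316, 0.2315]
ee_rot: [0.0, 1.0, 0.0, 0.0]
contact_force: [1.5, -1.5, -0.5]
width: 0.0703
gripper_force: 0.0
```

Emit:
play_rows(
  motion=[
    [3.31, -6.95, 0, 0, 70],
    [3.31, -6.95, 0, 0, 70],
    [3.31, -6.95, 0, 0, 70],
    [3.31, -6.95, 0, 0, 70],
    [3.31, -6.95, 0, 0, 70],
  ],
)

```text
clock: 2.22
position: [0.6218, 0.3099, 0.231]
ee_rot: [0.0, 1.0, 0.0, 0.0]
contact_force: [1.1, -0.5, -0.2]
width: 0.0699
gripper_force: 0.0
```

Run:
```python
from h import *
go((.6185,.299,.121,0))
```

```text
t 2.23 pos [0.6218 0.3099 0.231 ] yaw 0.1 w 69.9 grip 0.0 F [ 1.1 -0.5 -0.2]
[-0.08, 0.27, 2.75, 0.01]
```

Emit:
play_rows(
  motion=[
    [-0.08, 0.27, 0.5, 0, 70],
    [-0.08, 0.27, 1.7, 0, 70],
    [-0.08, 0.27, 2.75, 0, 70],
    [-0.08, 0.27, 2.75, 0, 50],
    [-0.08, 0.27, 2.75, 0, 40],
  ],
)

```text
clock: 2.85
position: [0.6189, 0.2974, 0.1228]
ee_rot: [-0.0, 1.0, 0.0, 0.001]
contact_force: [0.6, -0.6, -0.3]
width: 0.0396
gripper_force: 0.0
```

Emit:
play_rows(
  motion=[
    [0, 0, 0, 0, 33],
    [0, 0, 0, 0, 25],
    [0, 0, 0, 0, 20],
    [0, 0, 0, 0, 20],
    [0, 0, 0, 0, 20],
  ],
)

```text
clock: 3.48
position: [0.6191, 0.2979, 0.1239]
ee_rot: [-0.001, 1.0, 0.0, 0.002]
contact_force: [-0.2, 1.1, 6.9]
width: 0.0286
gripper_force: 29.5
```

Run:
```python
from h import *
go((.5933,-.3208,.26,0))
d=grab('side');c=d['img'][190:300,170:330]
cv2.imwrite('pics/g1.png',cv2.cvtColor(cv2.resize(c,None,fx=4,fy=4,interpolation=cv2.INTER_CUBIC),cv2.COLOR_RGB2BGR))
```

```text
t 3.48 pos [0.6191 0.2979 0.1239] yaw 0.0 w 28.6 grip 29.5 F [-0.2  1.1  6.9]
[-0.65, 15.47, -3.4, 0.0]
```

View pics/g1.png

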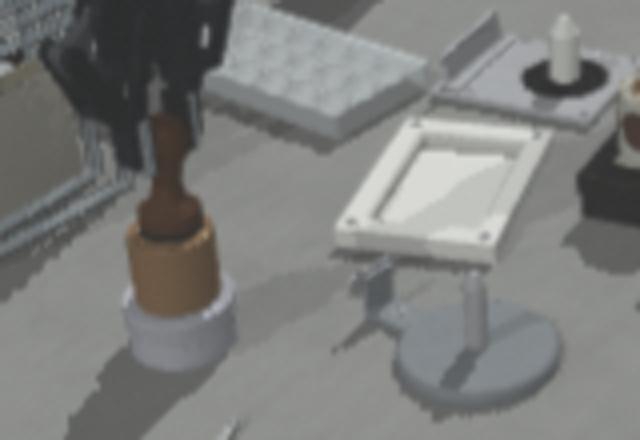

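The stamp is gripped at (170,150) in the crop, but the width is 28.6 mm, under the knob's 31, with an upward reaction. The pads sit about 6 mm above the knob's equator, so I'll regrip lower.

Emit:
play_rows(
  motion=[
    [0, 0, 0, 0, 45],
    [0, 0.03, 0.0, 0, 45],
    [0, 0.0, 0.15, 0, 45],
    [0, 0.0, 0.15, 0, 35],
    [0, 0.0, 0.15, 0, 28],
  ],
)

```text
clock: 4.15
position: [0.6175, 0.2972, 0.1148]
ee_rot: [0.0, 1.0, 0.0, -0.0]
contact_force: [-0.4, 0.4, -0.2]
width: 0.0292
gripper_force: 29.6
```

Emit:
play_rows(
  motion=[
    [0, 0, 0, 0, 20],
    [0, 0, 0, 0, 20],
    [0, 0, 0, 0, 20],
  ],
)

```text
clock: 4.53
position: [0.6176, 0.2971, 0.1152]
ee_rot: [0.0, 1.0, 0.0, -0.0]
contact_force: [0.2, -0.2, -1.0]
width: 0.0288
gripper_force: 29.6
```

Emit:
play_rows(
  motion=[
    [0, 0, -0.8, 0, 20],
    [0, 0, -2, 0, 20],
    [0, 0, -3, 0, 20],
    [-0.61, 15.45, -3, 0, 20],
    [-0.61, 15.45, -3, 0, 20],
  ],
)

```text
clock: 5.15
position: [0.6129, 0.1716, 0.2361]
ee_rot: [0.0, 1.0, 0.001, 0.001]
contact_force: [-0.0, -0.6, -1.0]
width: 0.0294
gripper_force: 30.0
```

Emit:
play_rows(
  motion=[
    [-0.5, 12.5, 0, 0, 20],
    [-0.5, 12.5, 0, 0, 20],
    [-0.5, 12.5, 0, 0, 20],
    [-0.5, 12.5, 0, 0, 20],
    [-0.5, 12.5, 0, 0, 20],
  ],
)

```text
clock: 5.78
position: [0.6001, -0.1419, 0.2356]
ee_rot: [0.0, 1.0, 0.0, 0.0]
contact_force: [1.4, 0.1, -0.8]
width: 0.0289
gripper_force: 30.0
```

Run:
```python
from h import *
go((.5933,-.3208,.235,0))
```

```text
t 5.78 pos [ 0.6001 -0.1419  0.2356] yaw 0.0 w 28.9 grip 30.0 F [ 1.4  0.1 -0.8]
[-0.17, 4.47, 0.01, 0.0]
```

Emit:
play_rows(
  motion=[
    [-0.17, 4.47, 0, 0, 20],
    [-0.17, 4.47, 0, 0, 20],
    [-0.17, 4.47, 0, 0, 20],
    [-0.17, 4.47, 0, 0, 20],
    [-0.17, 4.47, 2, 0, 20],
  ],
)

```text
clock: 6.4
position: [0.5972, -0.3215, 0.1778]
ee_rot: [0.004, 1.0, -0.001, 0.006]
contact_force: [-0.3, -0.5, -2.3]
width: 0.0289
gripper_force: 30.1
```

Run:
```python
from h import *
go((.5933,-.3208,.041,0))
d=grab('side');c=d['img'][110:220,260:440]
cv2.imwrite('pics/g2.png',cv2.cvtColor(cv2.resize(c,None,fx=4,fy=4,interpolation=cv2.INTER_CUBIC),cv2.COLOR_RGB2BGR))
```

```text
t 6.40 pos [ 0.5972 -0.3215  0.1778] yaw -0.1 w 28.9 grip 30.1 F [-0.3 -0.5 -2.3]
[-0.1, -0.02, 3.42, -0.01]
```

View pics/g2.png

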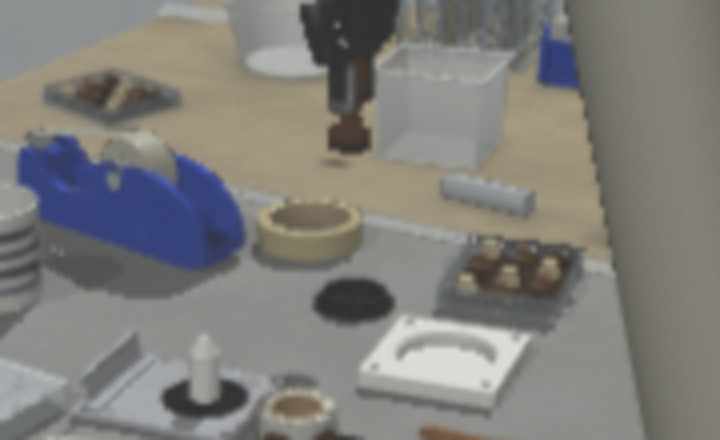

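Stamp held upright at (350,130) in the crop, above and behind the black cup at (353,300). Settling before the descent.

Emit:
play_rows(
  motion=[
    [0, 0, 0, 0, 20],
    [0, 0, 0, 0, 20],
  ],
)

```text
clock: 6.7
position: [0.5954, -0.319, 0.1756]
ee_rot: [0.001, 1.0, 0.001, 0.002]
contact_force: [-0.4, -0.5, -0.6]
width: 0.0287
gripper_force: 30.2
```

Run:
```python
from h import *
go((.5933,-.3208,.041,0))
d=grab('top');c=d['img'][150:215,395:460]
cv2.imwrite('pics/g3.png',cv2.cvtColor(cv2.resize(c,None,fx=6,fy=6,interpolation=cv2.INTER_CUBIC),cv2.COLOR_RGB2BGR))
```

```text
t 6.70 pos [ 0.5954 -0.319   0.1756] yaw 0.1 w 28.7 grip 30.2 F [-0.4 -0.5 -0.6]
[-0.05, 0.04, 3.36, 0.01]
```

Emit:
play_rows(
  motion=[
    [-0.05, 0.04, 1.2, 0, 20],
    [-0.05, 0.04, 2.4, 0, 20],
    [-0.05, 0.04, 3.0, 0, 20],
    [-0.05, 0.04, 3.36, 0, 20],
    [-0.05, 0.04, 3.36, 0, 20],
  ],
)

```text
clock: 7.38
position: [0.5956, -0.3236, 0.0429]
ee_rot: [0.004, 1.0, 0.001, 0.004]
contact_force: [0.5, -2.2, 5.3]
width: 0.0292
gripper_force: 34.1
```

Run:
```python
from h import *
go((.5933,-.3208,.039,0))
```

```text
t 7.38 pos [ 0.5956 -0.3236  0.0429] yaw 0.1 w 29.2 grip 34.1 F [ 0.5 -2.2  5.3]
[-0.06, -0.07, 0.1, 0.01]
```

Emit:
play_rows(
  motion=[
    [0, 0, 0, 0, 35],
    [0, 0, 0, 0, 60],
    [0, 0, 0, 0, 60],
    [0, 0, -1, 0, 70],
    [0, 0, -2.5, 0, 70],
  ],
)

```text
clock: 8.0
position: [0.5902, -0.3191, 0.1369]
ee_rot: [-0.002, 1.0, 0.0, -0.003]
contact_force: [-0.0, -0.8, 0.7]
width: 0.0704
gripper_force: 0.0
```

Emit:
play_rows(
  motion=[
    [0, -12, -2.5, 0, 80],
    [0, -12, -2.5, 0, 80],
    [0, -12, -2.5, 0, 80],
    [0, -12, -2.5, 0, 80],
    [0, -12, -2.5, 0, 80],
  ],
)

```text
clock: 8.62
position: [0.591, -0.0123, 0.2025]
ee_rot: [-0.0, 1.0, 0.0, -0.0]
contact_force: [1.1, -0.4, -0.1]
width: 0.0798
gripper_force: 0.0
```

Run:
```python
from h import *
go((.6185,.2985,.235,-5))
d=grab('top');a=cv2.resize(d['img'][150:215,395:460],None,fx=5,fy=5,interpolation=cv2.INTER_CUBIC)
s=grab('side');b=cv2.resize(s['img'][150:215,320:385],None,fx=5,fy=5,interpolation=cv2.INTER_CUBIC)
cv2.imwrite('pics/g4.png',cv2.cvtColor(np.hstack([a,b]),cv2.COLOR_RGB2BGR))
```

```text
t 8.62 pos [ 0.591  -0.0123  0.2025] yaw 0.0 w 79.8 grip 0.0 F [ 1.1 -0.4 -0.1]
[0.69, -7.77, -0.81, 0.5]
```

View pics/g4.png

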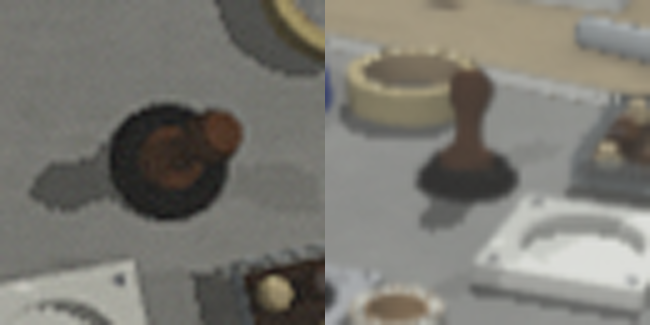

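In the top view (left) the stamp is in the cup, foot about (168,163) and knob about (222,133); the side view (right) looks upright. I'll triangulate the knob to check for tilt.

Run:
```python
from h import *
np.set_printoptions(precision=4,suppress=True)
d=grab('top');s=grab('side')
def tri(n,a,b):
    a=cv2.undistortPoints(np.array([[a]],float),d['K'],d['D'])[0,0]; b=cv2.undistortPoints(np.array([[b]],float),s['K'],s['D'])[0,0]
    X=cv2.triangulatePoints(np.c_[d['R'],d['t']],np.c_[s['R'],s['t']],a,b)[:,0]; X=X[:3]/X[3]
    for c,q in((d,a),(s,b)):
        y=c['R']@X+c['t']; print(n,X,'resid px',(y[:2]/y[2]-q)*c['fx'])
q=lambda x,y,u,v:(u+(x+.5)/5-.5,v+(y+.5)/5-.5)
tri('knob',q(222,133,395,150),q(470-325,90,320,150))
for c,n in((d,'t'),(s,'s')):
    r=cv2.projectPoints(np.array([[.5933,-.3208,z] for z in(.004,.014,.034,.064,.077)]),cv2.Rodrigues(c['R'])[0],c['t'],c['K'],c['D'])[0][:,0]
    o=(395,150) if n=='t' else (320,150)
    print(n,((r-o+.5)*5-.5).round(0).tolist())
go((.6185,.2985,.235,-5))
```

```text
knob [ 0.6008 -0.3388  0.0603] resid px [-0.0456 -0.0831]
knob [ 0.6008 -0.3388  0.0603] resid px [0.0783 0.0032]
t [[166.0, 163.0], [170.0, 160.0], [179.0, 154.0], [193.0, 145.0], [199.0, 141.0]]
s [[141.0, 176.0], [142.0, 163.0], [142.0, 136.0], [142.0, 96.0], [142.0, 78.0]]
t 8.82 pos [ 0.5914 -0.0131  0.2024] yaw 0.2 w 80.1 grip 0.0 F [-0.1 -0.6  0.6]
[0.7, -7.79, -0.81, 0.52]
```

Run:
```python
from h import *
np.set_printoptions(precision=4,suppress=True)
d=grab('top');s=grab('side')
for c,n,(u,v) in((d,'top',(433,178)),(s,'side',(348,175))):
    I=c['img'].astype(int); m=np.zeros((400,640),bool); m[v-16:v+16,u-14:u+14]=True
    m&=(I[:,:,0]-I[:,:,2]>18)&(I.max(2)<150)
    W=cloud(c)[m]; vv,uu=np.where(m); ok=(abs(W[:,0]-.594)<.06)&(abs(W[:,1]+.323)<.06); W=W[ok]
    print(n,ok.sum())
    for a,b in((.012,.022),(.022,.032),(.032,.045),(.045,.06),(.06,.09)):
        q=W[(W[:,2]>a)&(W[:,2]<b)]
        if len(q): print(a,len(q),q.mean(0),q.min(0),q.max(0))
    img=cv2.resize(c['img'][v-25:v+25,u-25:u+25],None,fx=8,fy=8,interpolation=cv2.INTER_CUBIC)
    A=img if n=='top' else np.hstack([A,img])
cv2.imwrite('pics/g5.png',cv2.cvtColor(A,cv2.COLOR_RGB2BGR))
```

```text
top 141
0.012 5 [ 0.5869 -0.3279  0.0194] [ 0.5762 -0.3344  0.0151] [ 0.6119 -0.3226  0.0217]
0.022 57 [ 0.5912 -0.315   0.0275] [ 0.5755 -0.3338  0.0224] [ 0.6114 -0.3023  0.0316]
0.032 14 [ 0.5951 -0.3133  0.0345] [ 0.5799 -0.3197  0.0322] [ 0.6031 -0.3027  0.0394]
0.06 65 [ 0.5979 -0.3323  0.0777] [ 0.5868 -0.3467  0.0673] [ 0.6092 -0.3186  0.0844]
side 110
0.012 6 [ 0.5917 -0.3054  0.0215] [ 0.5822 -0.3082  0.0209] [ 0.6011 -0.3012  0.022 ]
0.022 29 [ 0.5868 -0.3102  0.0272] [ 0.5736 -0.3235  0.0232] [ 0.6025 -0.2977  0.0315]
0.032 15 [ 0.5909 -0.3175  0.0381] [ 0.5836 -0.323   0.033 ] [ 0.598  -0.308   0.0446]
0.045 18 [ 0.5954 -0.319   0.0534] [ 0.585  -0.3236  0.0453] [ 0.6066 -0.3114  0.0592]
0.06 42 [ 0.5935 -0.3215  0.0704] [ 0.5836 -0.3326  0.0603] [ 0.605  -0.3142  0.0806]
```

View pics/g5.png

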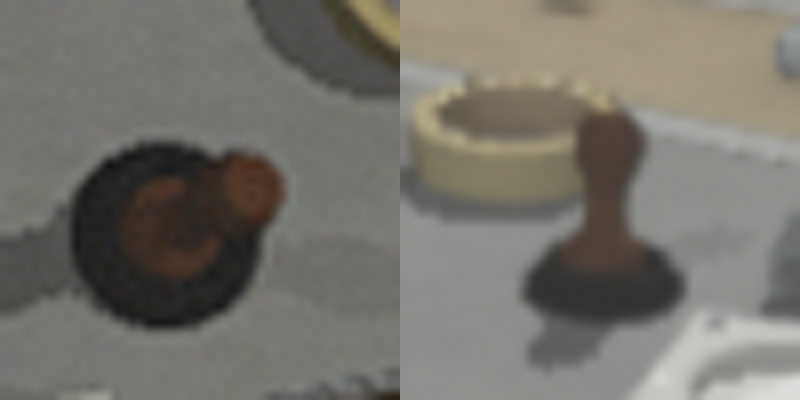

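The depth shows the foot perched on the +y side of the rim: foot top about 27 mm (should be 18), foot centre about 6 mm too far toward +y, leaning toward -y. I'll nudge the foot toward -y with closed fingertips just above the rim.

Emit:
play_rows(
  motion=[
    [0, 6.3, 0, -9, 40],
    [0, 6.3, 0, -9, 10],
    [0, 6.3, 0, -9, 0],
    [0, 6.3, 0, -9, 0],
    [0, 6.3, 0, -9, 0],
  ],
)

```text
clock: 9.55
position: [0.5902, -0.2731, 0.2009]
ee_rot: [0.0, 0.898, 0.44, -0.001]
contact_force: [-0.1, 1.1, -0.1]
width: 0.0005
gripper_force: 0.0
```

Emit:
play_rows(
  motion=[
    [0, 0, 0, -4, 0],
    [0, 0, 0, -4, 0],
    [0, 0, 0, -4, 0],
    [0, 0, 0, -4, 0],
    [0, 0, 0, -4, 0],
  ],
)

```text
clock: 10.18
position: [0.5907, -0.2681, 0.2014]
ee_rot: [-0.001, 0.694, 0.72, -0.0]
contact_force: [0.1, -0.4, 0.4]
width: 0.0002
gripper_force: 0.0
```

Run:
```python
from h import *
go((.592,-.275,.1,90),(.592,-.275,.0195,90))
```

```text
t 10.18 pos [ 0.5907 -0.2681  0.2014] yaw 92.1 w 0.2 grip 0.0 F [ 0.1 -0.4  0.4]
[-0.17, 0.03, 2.53, 0.21]
[-0.17, 0.03, 4.55, 0.21]
```

Emit:
play_rows(
  motion=[
    [-0.1, 0.03, 1.5, 0.2, 0],
    [-0.1, 0.03, 3, 0.2, 0],
    [-0.1, 0.03, 4.1, 0.2, 0],
    [-0.1, 0.03, 4.53, 0.2, 0],
    [-0.1, 0.03, 4.53, 0.2, 0],
  ],
)

```text
clock: 10.8
position: [0.5925, -0.2708, 0.0202]
ee_rot: [-0.001, 0.706, 0.708, -0.0]
contact_force: [0.5, -0.9, 0.3]
width: 0.0002
gripper_force: 0.0
```

Emit:
play_rows(
  motion=[
    [0, 0, 0, 0, 0],
    [0, 0, 0, 0, 0],
  ],
)

```text
clock: 11.05
position: [0.5943, -0.2712, 0.0231]
ee_rot: [0.002, 0.705, 0.709, 0.0]
contact_force: [-0.2, 0.3, -0.2]
width: 0.0
gripper_force: 0.0
```

Run:
```python
from h import *
go((.592,-.287,.0195,90),(.592,-.292,.0195,90))
```

```text
t 11.05 pos [ 0.5943 -0.2712  0.0231] yaw 90.3 w 0.0 grip 0.0 F [-0.2  0.3 -0.2]
[-0.4, -0.06, 0.09, 0.03]
[-0.52, -0.06, 0.09, 0.03]
```

Emit:
play_rows(
  motion=[
    [-0.25, -0.04, 0.05, 0, 0],
    [-0.4, -0.04, 0.05, 0, 0],
    [-0.47, -0.04, 0.05, 0, 0],
    [-0.53, -0.04, 0.05, 0, 0],
    [-0.53, -0.04, 0.05, 0, 0],
  ],
)

```text
clock: 11.68
position: [0.5914, -0.2916, 0.0188]
ee_rot: [-0.0, 0.705, 0.709, -0.0]
contact_force: [-0.1, 0.7, 0.2]
width: 0.0002
gripper_force: 0.2
```

```bash
cat >> h.py <<'E'
def stampcheck():
    for n,(u,v) in(('top',(433,178)),('side',(348,175))):
        c=grab(n); I=c['img'].astype(int); m=np.zeros((400,640),bool); m[v-16:v+16,u-14:u+14]=True
        m&=(I[:,:,0]-I[:,:,2]>18)&(I.max(2)<150); W=cloud(c)[m]; W=W[(abs(W[:,0]-.594)<.06)&(abs(W[:,1]+.323)<.06)]
        for a,b in((.012,.04),(.04,.06),(.06,.09)):
            q=W[(W[:,2]>a)&(W[:,2]<b)]
            if len(q): print(n,a,len(q),np.median(q,0).round(4),q.min(0).round(4),q.max(0).round(4))
E
python3 - <<'E'
from h import *
stampcheck(); go((.592,-.294,.0195,90))
E
```

```text
side 0.012 7 [ 0.5802 -0.3156  0.0228] [ 0.5706 -0.3264  0.0203] [ 0.5817 -0.3142  0.0272]
side 0.06 2 [ 0.6025 -0.3057  0.0701] [ 0.5819 -0.3275  0.0628] [ 0.6232 -0.284   0.0775]
t 11.78 pos [ 0.5914 -0.2914  0.0188] yaw 90.3 w 0.0 grip 0.2 F [-0.5  1.  -1.1]
[-0.06, 0.01, -0.02, 0.03]
```

Emit:
play_rows(
  motion=[
    [-0.05, 0, 0, 0, 0],
    [-0.1, 0, 0, 0, 0],
    [-0.1, 0, 0, 0, 0],
  ],
)

```text
clock: 12.15
position: [0.5916, -0.2958, 0.0189]
ee_rot: [0.0, 0.705, 0.709, -0.0]
contact_force: [-1.0, 0.9, -0.0]
width: 0.0001
gripper_force: 0.2
```

Emit:
play_rows(
  motion=[
    [0.8, 0, 0, 0, 0],
    [0.8, 0, -1.5, 0, 0],
    [0.8, 0, -3, 0, 0],
    [2.2, 0, -4.5, 0, 0],
    [3.7, 0, -4.5, 0, 0],
  ],
)

```text
clock: 12.78
position: [0.5931, -0.1609, 0.2009]
ee_rot: [0.004, 0.706, 0.708, 0.001]
contact_force: [1.4, 0.3, -0.1]
width: 0.0002
gripper_force: 0.0
```

Run:
```python
from h import *
stampcheck()
A=[]
for n,(u,v) in(('top',(428,178)),('side',(348,175))):
    c=grab(n); A.append(cv2.resize(c['img'][v-25:v+25,u-25:u+25],None,fx=8,fy=8,interpolation=cv2.INTER_CUBIC))
cv2.imwrite('pics/g6.png',cv2.cvtColor(np.hstack(A),cv2.COLOR_RGB2BGR))
go()
```

```text
top 0.012 14 [ 0.597  -0.3084  0.0212] [ 0.5857 -0.3449  0.0149] [ 0.6062 -0.3052  0.0269]
top 0.06 7 [ 0.5877 -0.3342  0.0726] [ 0.5828 -0.3352  0.0665] [ 0.5953 -0.3314  0.0761]
side 0.012 49 [ 0.5868 -0.3135  0.0214] [ 0.575  -0.3296  0.0126] [ 0.6051 -0.3013  0.0379]
side 0.04 16 [ 0.5882 -0.3107  0.0536] [ 0.5829 -0.3158  0.0425] [ 0.6    -0.307   0.0576]
side 0.06 43 [ 0.5901 -0.3138  0.0686] [ 0.5795 -0.3375  0.06  ] [ 0.6031 -0.3028  0.0754]
t 12.97 pos [ 0.5909 -0.1589  0.1973] yaw 90.4 w 0.2 grip 0.0 F [ 0.2  0.1 -0.3]
```

View pics/g6.png

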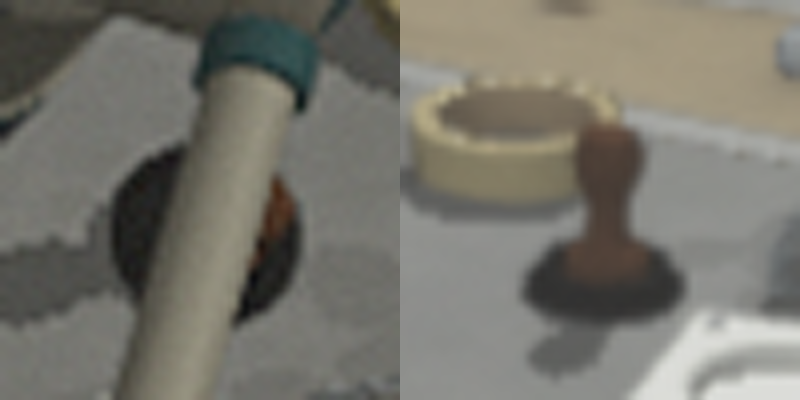

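Side view: the stamp now stands upright and sits lower, with the knob top at about 75 mm (77 expected). The arm hides it in the top view, so I'll recheck later. Next the tape roll.

Emit:
play_rows(
  motion=[
    [11.45, 0.7, 0, 9.5, 40],
    [11.45, 0.7, 0, 9.5, 80],
    [11.45, 0.7, 0, 9.5, 80],
    [11.45, 0.7, 0, 9.5, 80],
    [11.45, 0.7, 0, 9.5, 80],
  ],
)

```text
clock: 13.6
position: [0.6084, 0.1361, 0.1956]
ee_rot: [0.001, 0.943, 0.334, -0.0]
contact_force: [0.1, -0.2, -0.6]
width: 0.08
gripper_force: 0.0
```

Run:
```python
from h import *
np.set_printoptions(precision=4,suppress=True)
stampcheck()
for n,(u,v) in(('top',(214,177)),('side',(213,260))):
    c=grab(n); I=c['img'].astype(int); 
    if n=='top': cv2.imwrite('pics/t.png',cv2.cvtColor(cv2.resize(I[130:240,180:260].astype(np.uint8),None,fx=5,fy=5,interpolation=cv2.INTER_CUBIC),cv2.COLOR_RGB2BGR))
    m=np.zeros((400,640),bool); m[v-35:v+35,u-25:u+25]=True; m&=(I[:,:,0]-I[:,:,2]>18)
    W=cloud(c)[m]; q=W[(W[:,2]>.03)&(W[:,2]<.1)]; print(n,len(q),np.median(q,0),np.percentile(q,2,axis=0),np.percentile(q,98,axis=0))
go((.6187,.299,.15,-5))
```

```text
top 0.012 54 [ 0.5865 -0.3145  0.0213] [ 0.5759 -0.339   0.0146] [ 0.6091 -0.3048  0.0265]
top 0.06 64 [ 0.5923 -0.3224  0.0751] [ 0.5811 -0.3351  0.0661] [ 0.6046 -0.3113  0.08  ]
side 0.012 50 [ 0.587  -0.3137  0.0214] [ 0.5736 -0.3275  0.0131] [ 0.6056 -0.3019  0.0397]
side 0.04 13 [ 0.5876 -0.3099  0.057 ] [ 0.5796 -0.3169  0.0424] [ 0.598  -0.3029  0.0597]
side 0.06 39 [ 0.5907 -0.3133  0.0705] [ 0.5797 -0.3323  0.0605] [ 0.6028 -0.3047  0.0755]
top 93 [0.6164 0.3138 0.0793] [0.5995 0.275  0.044 ] [0.6365 0.3252 0.085 ]
side 504 [0.6054 0.3142 0.0692] [0.5896 0.283  0.0376] [0.6372 0.3291 0.0804]
t 13.80 pos [0.608  0.1357 0.1955] yaw 39.5 w 79.8 grip 0.0 F [-0.5 -0.5  1. ]
[2.8, -2.98, 1.14, 4.45]
```

Run:
```python
from h import *
np.set_printoptions(precision=4,suppress=True)
for n,(u,v) in(('top',(214,177)),('side',(213,260))):
    c=grab(n); I=c['img'].astype(int); m=np.zeros((400,640),np.uint8); m[v-35:v+35,u-25:u+25]=1
    m[(I[:,:,0]-I[:,:,2])<=18]=0; W=cloud(c)
    if n=='side': m[W[:,:,2]<.076]=0   # top annulus
    else: m[W[:,:,2]<.072]=0
    cs,_=cv2.findContours(m,cv2.RETR_EXTERNAL,cv2.CHAIN_APPROX_NONE); k=max(cs,key=len)[:,0]
    P=ray(c,k.astype(float),.08)[:,:2]; e=cv2.fitEllipse((P*1000).astype(np.float32)); r=cv2.minEnclosingCircle((P*1000).astype(np.float32)); print(n,len(k),e,r)
    m=np.zeros((400,640),bool); m[v-35:v+35,u-25:u+25]=True; m&=(W[:,:,2]>.027)&(W[:,:,2]<.039); q=W[m]; print('tin',q.min(0),q.max(0))
```

```text
top 114 ((615.2879638671875, 288.2877197265625), (25.16353416442871, 149.86474609375), 93.10154724121094) ((619.13671875, 286.50872802734375), 66.35027313232422)
tin [0.5927 0.2663 0.0272] [0.6488 0.3306 0.038 ]
side 50 ((613.3359375, 305.545166015625), (48.44355392456055, 52.44661331176758), 63.52569580078125) ((612.1455078125, 304.02398681640625), 27.789844512939453)
tin [0.5822 0.1823 0.0271] [0.8215 0.3387 0.0389]
```

View pics/t.png

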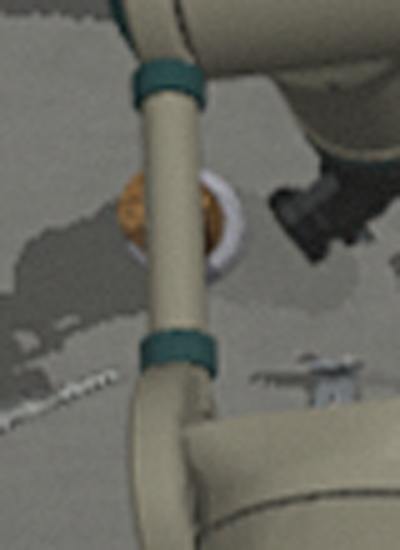

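The arm covers the middle of the pile; the roll top spans about 117–222 px across, centred near (169,215) in the crop. I'll cast that onto z=0.08.

Run:
```python
from h import *
d=grab('top'); q=lambda x,y:(180+(x+.5)/5-.5,130+(y+.5)/5-.5)
print(ray(d,[q(117,215),q(222,215),q(169.5,217)],.08))
go((.614,.303,.15,-5))
```

```text
[[0.61487317 0.32770333 0.08      ]
 [0.61418635 0.26876973 0.08      ]
 [0.61338817 0.29821253 0.08      ]]
t 13.95 pos [0.608 0.134 0.196] yaw 39.3 w 80.0 grip 0.0 F [-0.2 -0.2 -0.5]
[2.79, -3.17, 1.15, 4.43]
```

Emit:
play_rows(
  motion=[
    [2.79, -3.15, 0, 4.43, 85],
    [2.79, -3.15, 0.5, 4.43, 85],
    [2.79, -3.15, 1.1, 4.43, 85],
    [2.79, -3.15, 1.1, 4.43, 85],
    [2.79, -3.15, 1.1, 4.43, 85],
  ],
)

```text
clock: 14.58
position: [0.6145, 0.3029, 0.1519]
ee_rot: [0.001, 0.999, -0.043, -0.0]
contact_force: [0.3, -0.4, 0.6]
width: 0.0851
gripper_force: 0.0
```

Emit:
play_rows(
  motion=[
    [0, 0, 0, 0, 85],
    [0, 0, 0, 0, 85],
    [0, 0, 0, 0, 85],
  ],
)

```text
clock: 14.95
position: [0.6144, 0.3036, 0.1531]
ee_rot: [-0.0, 0.999, -0.043, 0.0]
contact_force: [0.7, 0.1, -0.2]
width: 0.0853
gripper_force: 0.0
```

Run:
```python
from h import *
for i in range(4): grab('top'); go((.614,.302,.041,-5))
```

```text
t 15.00 pos [0.6143 0.3038 0.153 ] yaw -4.9 w 85.3 grip 0.0 F [-0.2  0.2 -0.2]
[-0.0, 0.04, 2.8, 0.01]
t 15.05 pos [0.6142 0.3039 0.1529] yaw -4.9 w 84.9 grip 0.0 F [-0.4 -0.3 -0.4]
[-0.0, 0.05, 2.8, 0.01]
t 15.10 pos [0.6141 0.304  0.1528] yaw -4.9 w 85.1 grip 0.0 F [0.7 0.1 0.5]
[0.0, 0.05, 2.8, 0.01]
t 15.15 pos [0.6141 0.3041 0.1527] yaw -4.9 w 85.1 grip 0.0 F [-0.1  0.8 -0.4]
[0.0, 0.05, 2.79, 0.01]
```

Emit:
play_rows(
  motion=[
    [0, 0.04, 1.2, 0, 85],
    [0, 0.04, 2.3, 0, 85],
    [0, 0.04, 2.77, 0, 85],
    [0, 0.04, 2.77, 0, 65],
    [0, 0.04, 2.77, 0, 58],
  ],
)

```text
clock: 15.78
position: [0.6153, 0.3033, 0.0436]
ee_rot: [-0.001, 0.999, -0.043, 0.002]
contact_force: [-0.1, -0.3, -0.9]
width: 0.0579
gripper_force: 0.0
```

Emit:
play_rows(
  motion=[
    [0, 0, 0, 0, 54],
    [0, 0, 0, 0, 48],
    [0, 0, 0, 0, 42],
    [0, 0, 0, 0, 42],
  ],
)

```text
clock: 16.27
position: [0.6152, 0.3032, 0.0439]
ee_rot: [-0.001, 0.999, -0.043, 0.002]
contact_force: [0.1, -0.5, 5.5]
width: 0.0506
gripper_force: 32.2
```

Emit:
play_rows(
  motion=[
    [0, 0, -0.6, 0, 42],
    [0, 0, -1.6, 0, 42],
    [0, 0, -2.2, 0, 42],
    [-1.5, 0.9, -2.2, 0, 42],
    [-2.9, 1.8, -2.2, 0, 42],
  ],
)

```text
clock: 16.9
position: [0.5011, 0.2455, 0.1297]
ee_rot: [0.0, 0.999, -0.043, 0.0]
contact_force: [-0.2, 0.1, -1.5]
width: 0.05
gripper_force: 31.8
```

Emit:
play_rows(
  motion=[
    [-0.95, 0.57, 0, 0, 42],
    [-0.95, 0.57, 0, 0, 42],
    [-0.95, 0.57, 0, 0, 42],
    [-0.95, 0.57, 0, 0, 42],
  ],
)

```text
clock: 17.4
position: [0.4642, 0.2273, 0.13]
ee_rot: [-0.0, 0.999, -0.043, 0.001]
contact_force: [0.7, 0.5, -0.5]
width: 0.0501
gripper_force: 31.8
```

Run:
```python
from h import *
np.set_printoptions(precision=4,suppress=True)
s=grab('side'); go((.4537,.2225,.06,-5))
uv=cv2.projectPoints(np.array([[.4537,.2225,z] for z in(.01,.06,.12,.166)]),cv2.Rodrigues(s['R'])[0],s['t'],s['K'],s['D'])[0][:,0]; print(uv.round(1).tolist())
u,v=int(uv[1][0]),int(uv[1][1])
cv2.imwrite('pics/g7.png',cv2.cvtColor(cv2.resize(s['img'][v-60:v+40,u-60:u+60],None,fx=5,fy=5,interpolation=cv2.INTER_CUBIC),cv2.COLOR_RGB2BGR)); print('origin',u-60,v-60)
I=s['img'].astype(int); m=np.zeros((400,640),bool); m[v-60:v+30,u-40:u+40]=True; m&=(I[:,:,0]-I[:,:,2]>18); q=cloud(s)[m]; q=q[(q[:,2]>.08)&(q[:,2]<.2)]; print(len(q),np.percentile(q,[2,50,98],axis=0))
```

```text
t 17.45 pos [0.464  0.2272 0.1298] yaw -4.9 w 50.3 grip 31.8 F [ 0.3 -0.  -1.5]
[-0.25, 0.14, 1.74, 0.01]
[[289.0, 275.0], [287.9, 257.4], [286.6, 235.4], [285.5, 217.7]]
origin 227 197
375 [[0.4392 0.2073 0.1237]
 [0.4489 0.2366 0.1541]
 [0.4772 0.2521 0.1672]]
```

View pics/g7.png

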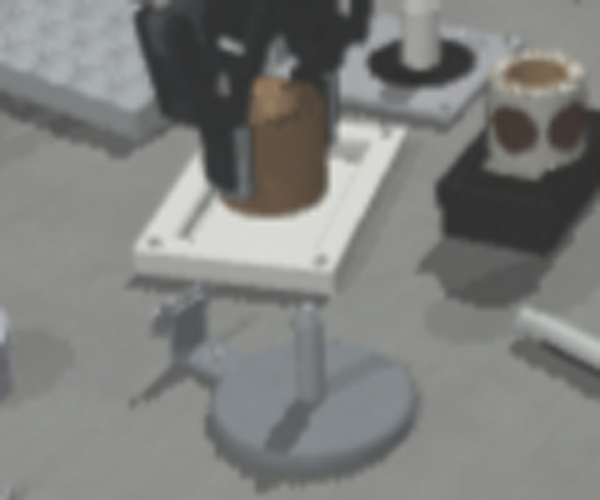

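The roll is held level: right side at x≈328, bottom front at (270,213) in the crop. I'll compare that with a projection of a roll centred on the TCP.

Run:
```python
from h import *
s=grab('side'); go((.4537,.2225,.06,-5)); p=manip.get_state()['position']
a=np.linspace(0,2*np.pi,180)
for off in(0,.004,-.004):
  for z in(.120,.166):
    P=np.c_[p[0]+off+.026*np.cos(a),p[1]+.026*np.sin(a),0*a+z]
    uv=cv2.projectPoints(P,cv2.Rodrigues(s['R'])[0],s['t'],s['K'],s['D'])[0][:,0]; uv=(uv-[227,197]+.5)*5-.5; print(off,z,'left %.0f right %.0f top %.0f bottom %.0f'%(uv[:,0].min(),uv[:,0].max(),uv[:,1].min(),uv[:,1].max()))
```

```text
t 17.50 pos [0.4637 0.2271 0.1296] yaw -4.9 w 50.1 grip 31.8 F [ 0.7 -0.2 -1.4]
[-0.24, 0.14, 1.74, 0.01]
0 0.12 left 219 right 333 top 164 bottom 222
0 0.166 left 212 right 328 top 77 bottom 132
0.004 0.12 left 212 right 326 top 162 bottom 220
0.004 0.166 left 205 right 321 top 75 bottom 130
-0.004 0.12 left 226 right 340 top 167 bottom 225
-0.004 0.166 left 219 right 336 top 79 bottom 135
```

Emit:
play_rows(
  motion=[
    [-0.26, 0.12, 0, 0, 42],
    [-0.26, 0.12, 0, 0, 42],
    [-0.26, 0.12, 0.7, 0, 42],
    [-0.26, 0.12, 0.7, 0, 42],
    [-0.26, 0.12, 0.7, 0, 42],
  ],
)

```text
clock: 18.12
position: [0.4522, 0.2229, 0.1023]
ee_rot: [-0.0, 0.999, -0.043, 0.0]
contact_force: [-0.1, -0.2, -1.4]
width: 0.0505
gripper_force: 31.8
```

Run:
```python
from h import *
for i in range(3): grab('top')
go((.453,.2232,.05,-5),(.453,.2232,.022,-5))
```

```text
t 18.27 pos [0.4525 0.223  0.1027] yaw -4.9 w 50.4 grip 31.8 F [ 0.8  0.9 -0.4]
[0.01, -0.01, 1.32, 0.01]
[0.01, -0.01, 2.02, 0.01]
```

Emit:
play_rows(
  motion=[
    [0.01, 0, 0.5, 0, 42],
    [0.01, 0, 0.8, 0, 42],
    [0.01, 0, 1.1, 0, 42],
    [0.01, 0, 1.32, 0, 42],
  ],
)

```text
clock: 18.77
position: [0.4522, 0.2227, 0.0484]
ee_rot: [0.0, 0.999, -0.043, -0.0]
contact_force: [0.1, 0.1, -0.9]
width: 0.0501
gripper_force: 31.8
```

Emit:
play_rows(
  motion=[
    [0, 0, 0.3, 0, 42],
    [0, 0, 0.55, 0, 42],
    [0, 0, 0.66, 0, 42],
    [0, 0, 0.66, 0, 42],
  ],
)

```text
clock: 19.27
position: [0.4521, 0.2227, 0.0222]
ee_rot: [0.0, 0.999, -0.043, -0.0]
contact_force: [0.7, -0.1, -1.6]
width: 0.0501
gripper_force: 31.8
```

Emit:
play_rows(
  motion=[
    [0, 0, 0.04, 0, 42],
    [0, 0, 0.06, 0, 42],
  ],
)

```text
clock: 19.52
position: [0.4524, 0.2228, 0.0204]
ee_rot: [-0.0, 0.999, -0.043, 0.0]
contact_force: [0.6, 0.7, -1.5]
width: 0.0502
gripper_force: 31.8
```

Emit:
play_rows(
  motion=[
    [0, 0, 0, 0, 58],
    [0, 0, 0, 0, 75],
    [0, 0, 0, 0, 82],
    [0, 0, -1, 0, 85],
    [0, 0, -2.5, 0, 85],
  ],
)

```text
clock: 20.15
position: [0.4508, 0.2223, 0.1197]
ee_rot: [0.001, 0.999, -0.043, -0.002]
contact_force: [1.2, 0.7, 0.4]
width: 0.0847
gripper_force: 0.0
```

Run:
```python
from h import *
np.set_printoptions(precision=4,suppress=True)
go((.6187,.2991,.12,-5),(.5,.24,.15,-5))
for n,(u,v) in(('top',(243,230)),('side',(288,265))):
    c=grab(n); I=c['img'].astype(int); m=np.zeros((400,640),bool); m[v-25:v+25,u-25:u+25]=True; m&=(I[:,:,0]-I[:,:,2]>18)
    q=cloud(c)[m]; q=q[(q[:,2]>-.01)&(q[:,2]<.08)]; print(n,len(q),np.percentile(q,[2,50,98],axis=0))
```

```text
t 20.15 pos [0.4508 0.2223 0.1197] yaw -4.9 w 84.7 grip 0.0 F [1.2 0.7 0.4]
[4.02, -2.27, -0.01, 0.01]
[1.19, -0.55, -0.76, 0.01]
top 48 [[0.4315 0.1984 0.0125]
 [0.4373 0.2127 0.054 ]
 [0.4515 0.2292 0.0605]]
side 508 [[0.4278 0.157  0.007 ]
 [0.445  0.2359 0.0459]
 [0.5064 0.2488 0.0569]]
```

Run:
```python
from h import *
np.set_printoptions(precision=4,suppress=True)
A=[]
for n,z in(('top',.034),('side',.034)):
    c=grab(n); W=cloud(c); uv=cv2.projectPoints(np.array([[.6187,.2991,.034]]),cv2.Rodrigues(c['R'])[0],c['t'],c['K'],c['D'])[0][0,0].round().astype(int)
    u,v=uv; m=np.zeros((400,640),np.uint8); m[v-25:v+25,u-25:u+25]=1; m[~((W[:,:,2]>.028)&(W[:,:,2]<.042))]=0
    cs,_=cv2.findContours(m,cv2.RETR_EXTERNAL,cv2.CHAIN_APPROX_NONE); k=max(cs,key=cv2.contourArea)[:,0]
    P=(ray(c,k.astype(float),z)[:,:2]*1000).astype(np.float32); print(n,uv,cv2.fitEllipse(P),cv2.minEnclosingCircle(P))
    A.append(cv2.resize(c['img'][v-25:v+25,u-25:u+25],None,fx=7,fy=7,interpolation=cv2.INTER_CUBIC))
cv2.imwrite('pics/g8.png',cv2.cvtColor(np.hstack(A),cv2.COLOR_RGB2BGR))
```

```text
top [217 174] ((620.3143310546875, 299.7608337402344), (64.3805923461914, 66.15266418457031), 176.4441375732422) ((619.536865234375, 299.1615295410156), 34.75970458984375)
side [215 262] ((613.57373046875, 305.35955810546875), (65.83177947998047, 70.04641723632812), 47.95920944213867) ((613.1759643554688, 305.6208190917969), 36.993988037109375)
```

View pics/g8.png

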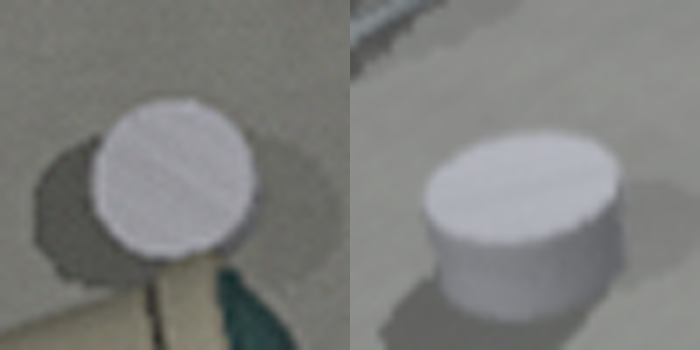

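The tin lid is fully visible (top crop centre (173,180)), at (0.620, 0.2995) with a fitted diameter of about 66. Going for the tin.

Emit:
play_rows(
  motion=[
    [4.05, -2.29, 0, 0, 85],
    [4.05, -2.29, 0, 0, 85],
    [4.05, -2.29, 0, 0, 85],
    [4.05, -2.29, 0, 0, 85],
    [4.05, -2.29, 1, 0, 85],
  ],
)

```text
clock: 20.98
position: [0.6228, 0.3007, 0.0804]
ee_rot: [-0.001, 0.999, -0.043, 0.001]
contact_force: [-0.2, -0.4, -1.0]
width: 0.0849
gripper_force: 0.0
```

Emit:
play_rows(
  motion=[
    [0, 0, 0, 0, 85],
    [0, 0, 0, 0, 85],
  ],
)

```text
clock: 21.22
position: [0.6207, 0.2999, 0.0802]
ee_rot: [0.0, 0.999, -0.043, -0.001]
contact_force: [0.1, 1.0, 0.9]
width: 0.0847
gripper_force: 0.0
```

Run:
```python
from h import *
grab('top');grab('top');go((.620,.2995,.008,-5))
```

```text
t 21.32 pos [0.6218 0.3003 0.0817] yaw -4.9 w 84.9 grip 0.0 F [0.4 0.  0.4]
[-0.04, 0.02, 1.84, 0.01]
```

Emit:
play_rows(
  motion=[
    [-0.02, 0.01, 0.7, 0, 85],
    [-0.02, 0.01, 1.4, 0, 85],
    [-0.02, 0.01, 1.8, 0, 85],
    [-0.02, 0.01, 1.82, 0, 80],
    [-0.02, 0.01, 1.82, 0, 74],
  ],
)

```text
clock: 21.95
position: [0.6215, 0.3002, 0.0086]
ee_rot: [-0.0, 0.999, -0.043, 0.001]
contact_force: [-0.4, -0.5, 0.1]
width: 0.074
gripper_force: 0.0
```

Emit:
play_rows(
  motion=[
    [0, 0, 0, 0, 69],
    [0, 0, 0, 0, 64],
    [0, 0, 0, 0, 58],
    [0, 0, 0, 0, 58],
  ],
  newtons=35,
)

```text
clock: 22.45
position: [0.6218, 0.3007, 0.0095]
ee_rot: [-0.001, 0.999, -0.043, 0.002]
contact_force: [-1.7, 1.1, 5.2]
width: 0.0662
gripper_force: 39.3
```

Emit:
play_rows(
  motion=[
    [0, 0, -0.6, 0, 58],
    [0, 0, -1.8, 0, 58],
    [0, 0, -3, 0, 58],
    [-0.25, 1.35, -3.2, 0, 58],
    [-0.5, 2.7, -3.2, 0, 58],
  ],
)

```text
clock: 23.08
position: [0.5919, 0.1932, 0.1371]
ee_rot: [-0.0, 0.999, -0.042, 0.002]
contact_force: [0.4, -1.4, -0.7]
width: 0.0665
gripper_force: 39.8
```

Emit:
play_rows(
  motion=[
    [-2.08, 11.37, 0, 0, 58],
    [-2.08, 11.37, 0, 0, 58],
    [-2.08, 11.37, 0, 0, 58],
    [-2.08, 11.37, 0, 0, 58],
    [-2.08, 11.37, 0, 0, 58],
  ],
)

```text
clock: 23.7
position: [0.5085, -0.1095, 0.1359]
ee_rot: [0.0, 0.999, -0.043, 0.001]
contact_force: [-0.1, -0.8, -0.8]
width: 0.0661
gripper_force: 39.8
```

Run:
```python
from h import *
go((.4711,-.2511,.1,-5))
```

```text
t 23.70 pos [ 0.5085 -0.1095  0.1359] yaw -4.9 w 66.1 grip 39.8 F [-0.1 -0.8 -0.8]
[-0.63, 3.61, 0.9, 0.01]
```

Emit:
play_rows(
  motion=[
    [-0.61, 3.61, 0, 0, 58],
    [-0.61, 3.61, 0, 0, 58],
    [-0.61, 3.61, 0, 0, 58],
    [-0.61, 3.61, 0.9, 0, 58],
    [-0.61, 3.61, 0.9, 0, 58],
  ],
)

```text
clock: 24.32
position: [0.4702, -0.2483, 0.0976]
ee_rot: [-0.002, 0.999, -0.043, -0.003]
contact_force: [-0.1, 0.6, -0.9]
width: 0.0663
gripper_force: 40.1
```

Emit:
play_rows(
  motion=[
    [0, 0, 0, 0, 58],
    [0, 0, 0, 0, 58],
  ],
)

```text
clock: 24.58
position: [0.4735, -0.2494, 0.1007]
ee_rot: [0.001, 0.999, -0.042, 0.001]
contact_force: [0.0, 0.5, -0.8]
width: 0.0662
gripper_force: 40.1
```

Run:
```python
from h import *
np.set_printoptions(precision=4,suppress=True)
go((.4723,-.2511,.014,-5)); p=manip.get_state()['position']
# tin lid in hand (side view): bluish-grey; nest check from side: rim plate corners
s=grab('side'); I=s['img'].astype(int); m=(I.max(2)>150).astype(np.uint8)
uv=cv2.projectPoints(np.array([[.4711,-.2511,.014]]),cv2.Rodrigues(s['R'])[0],s['t'],s['K'],s['D'])[0][0,0].round().astype(int); print(uv)
u,v=uv; k=np.zeros_like(m); k[v-22:v+22,u-35:u+35]=1; cs,_=cv2.findContours(m*k,cv2.RETR_EXTERNAL,cv2.CHAIN_APPROX_NONE); q=max(cs,key=cv2.contourArea)[:,0]
P=(ray(s,q.astype(float),.014)[:,:2]*1000).astype(np.float32); print(cv2.minAreaRect(P))
W=cloud(s); m=np.zeros((400,640),bool); m[v-60:v+10,u-30:u+30]=True; q=W[m]; q=q[(abs(q[:,0]-.4715)<.05)&(abs(q[:,1]+.25)<.05)&(q[:,2]>.08)&(q[:,2]<.125)]; print(len(q),np.percentile(q,[2,50,98],axis=0))
```

```text
t 24.57 pos [ 0.4735 -0.2494  0.1007] yaw -4.8 w 66.2 grip 40.1 F [ 0.   0.5 -0.8]
[-0.03, 0.04, 2.17, 0.02]
[371 197]
((469.9481201171875, -243.5845947265625), (114.71935272216797, 139.32009887695312), 9.552149772644043)
276 [[ 0.4364 -0.2838  0.0911]
 [ 0.4573 -0.2289  0.1152]
 [ 0.4869 -0.2048  0.1247]]
```

Emit:
play_rows(
  motion=[
    [-0.03, 0.03, 0.8, 0, 58],
    [-0.03, 0.03, 1.5, 0, 58],
    [-0.03, 0.03, 1.8, 0, 58],
    [-0.03, 0.03, 2.0, 0, 58],
    [-0.03, 0.03, 2.1, 0, 58],
  ],
)

```text
clock: 25.25
position: [0.4718, -0.2507, 0.0157]
ee_rot: [0.0, 0.999, -0.043, 0.0]
contact_force: [-0.2, -0.6, -1.3]
width: 0.0666
gripper_force: 40.1
```

Emit:
play_rows(
  motion=[
    [0, 0, 0.05, 0, 58],
    [0, 0, 0.08, 0, 58],
  ],
)

```text
clock: 25.5
position: [0.4717, -0.2507, 0.0134]
ee_rot: [0.0, 0.999, -0.043, 0.001]
contact_force: [-2.6, 1.0, 11.5]
width: 0.0665
gripper_force: 41.2
```

Emit:
play_rows(
  motion=[
    [0, 0, -0.03, 0, 72],
    [0, 0, -0.03, 0, 85],
    [0, 0, -0.03, 0, 85],
    [0, 0, -1.2, 0, 85],
    [0, 0, -2.7, 0, 85],
  ],
)

```text
clock: 26.12
position: [0.4703, -0.2497, 0.12]
ee_rot: [-0.001, 0.999, -0.043, -0.002]
contact_force: [0.9, 0.3, -0.7]
width: 0.0851
gripper_force: 0.0
```

Emit:
play_rows(
  motion=[
    [0.3, -6.2, -0.5, -1.3, 85],
    [0.3, -6.2, -0.5, -1.3, 85],
    [0.3, -6.2, -0.5, -1.3, 85],
    [0.3, -6.2, -0.5, -1.3, 85],
    [0.3, -6.2, -0.5, -1.3, 85],
  ],
)

```text
clock: 26.75
position: [0.5046, -0.0003, 0.1406]
ee_rot: [-0.001, 0.997, 0.074, 0.0]
contact_force: [0.2, -0.2, 0.1]
width: 0.0853
gripper_force: 0.0
```

```bash
cat >> h.py <<'E'
def disc(n,x,y,z,lo,hi,r=25):
    "outline of what stands at heights lo..hi about (x,y), cast on z"
    c=grab(n); W=cloud(c); u,v=cv2.projectPoints(np.array([[x,y,z]]),cv2.Rodrigues(c['R'])[0],c['t'],c['K'],c['D'])[0][0,0].round().astype(int)
    m=np.zeros((400,640),np.uint8); m[v-r:v+r,u-r:u+r]=1; m[~((W[:,:,2]>lo)&(W[:,:,2]<hi))]=0
    cs,_=cv2.findContours(m,cv2.RETR_EXTERNAL,cv2.CHAIN_APPROX_NONE); k=max(cs,key=cv2.contourArea)[:,0]
    P=(ray(c,k.astype(float),z)[:,:2]*1000).astype(np.float32); q=W[m>0]
    print(n,[np.round(a,1).tolist() for a in cv2.minAreaRect(P)],'circ',np.round(cv2.minEnclosingCircle(P)[0],1),round(cv2.minEnclosingCircle(P)[1],1),'z med %.4f'%np.median(q[:,2]))
E
python3 - <<'E'
from h import *
disc('top',.4711,-.2511,.038,.028,.05)
disc('top',.463,0,.08,.065,.1); disc('side',.463,0,.08,.072,.1)
go((.463,-.001,.12,8.1))
E
```

```text
top [[468.7, -250.2], [65.7, 67.6], 43.5] circ [ 469.5 -250.6] 34.7 z med 0.0386
top [[461.3, -2.7], [52.4, 49.7], 89.3] circ [462.4  -2.4] 27.0 z med 0.0802
side [[456.6, 5.0], [49.0, 63.8], 30.2] circ [453.8   4. ] 33.0 z med 0.0787
t 26.90 pos [ 0.5042 -0.0049  0.1401] yaw 8.1 w 85.0 grip 0.0 F [-0.2  0.1 -0.1]
[-1.01, -0.24, 0.5, 0.0]
```

Tin seated (lid at 38.6 mm, centre within 2 mm). Now the label roll at (0.4625, -0.002).

Emit:
play_rows(
  motion=[
    [-1.03, -0.16, 0, 0, 85],
    [-1.03, -0.16, 0, 0, 85],
    [-1.03, -0.16, 0, 0, 85],
  ],
)

```text
clock: 27.28
position: [0.4633, -0.0053, 0.1404]
ee_rot: [0.0, 0.998, 0.069, 0.001]
contact_force: [-0.4, -1.2, 0.1]
width: 0.0849
gripper_force: 0.0
```

Run:
```python
from h import *
for i in range(3): grab('side')
go((.4625,-.0022,.044,8.1))
```

```text
t 27.43 pos [ 0.4638 -0.0046  0.1403] yaw 8.0 w 84.9 grip 0.0 F [ 0.4 -0.6 -0.3]
[-0.02, -0.06, 2.41, -0.01]
```

Emit:
play_rows(
  motion=[
    [-0.02, -0.06, 0.9, 0, 85],
    [-0.02, -0.06, 1.9, 0, 85],
    [-0.02, -0.06, 2.4, 0, 85],
    [-0.02, -0.06, 2.4, 0, 68],
    [-0.02, -0.06, 2.4, 0, 60],
  ],
)

```text
clock: 28.05
position: [0.4627, -0.0018, 0.0448]
ee_rot: [0.0, 0.998, 0.071, 0.001]
contact_force: [0.6, 0.1, 0.0]
width: 0.0599
gripper_force: 0.0
```

Emit:
play_rows(
  motion=[
    [0, 0, 0, 0, 56],
    [0, 0, 0, 0, 50],
    [0, 0, 0, 0, 44],
    [0, 0, 0, 0, 44],
  ],
  newtons=35,
)

```text
clock: 28.55
position: [0.4627, -0.0015, 0.0455]
ee_rot: [0.0, 0.998, 0.071, 0.001]
contact_force: [-0.5, 0.5, 5.8]
width: 0.0526
gripper_force: 36.9
```

Emit:
play_rows(
  motion=[
    [0, 0, -0.6, 0, 44],
    [0, 0, -1.5, 0, 44],
    [0, 0, -2.4, 0, 44],
    [0, 0, -2.4, 0, 44],
    [0, 0, -2.4, 0, 44],
  ],
)

```text
clock: 29.18
position: [0.4607, -0.0014, 0.1396]
ee_rot: [-0.0, 0.997, 0.071, -0.001]
contact_force: [-0.3, 0.3, -1.6]
width: 0.0529
gripper_force: 37.6
```

Run:
```python
from h import *
go((.6005,-.096,.142,8.1)); p=manip.get_state()['position']
s=grab('side'); a=np.linspace(0,2*np.pi,180)
for off in(0,.004):
  for z in(p[2]-.010,p[2]+.036):
    P=np.c_[p[0]+off+.027*np.cos(a),p[1]+.027*np.sin(a),0*a+z]
    uv=cv2.projectPoints(P,cv2.Rodrigues(s['R'])[0],s['t'],s['K'],s['D'])[0][:,0]
    if off==0 and z<p[2]: o=uv.mean(0).round().astype(int)-[50,60]; 
    w=(uv-o+.5)*5-.5; print(off,'left %.0f right %.0f top %.0f bottom %.0f'%(w[:,0].min(),w[:,0].max(),w[:,1].min(),w[:,1].max()))
cv2.imwrite('pics/g9.png',cv2.cvtColor(cv2.resize(s['img'][o[1]:o[1]+100,o[0]:o[0]+110],None,fx=5,fy=5,interpolation=cv2.INTER_CUBIC),cv2.COLOR_RGB2BGR))
```

```text
t 29.18 pos [ 0.4607 -0.0014  0.1396] yaw 8.1 w 52.9 grip 37.6 F [-0.3  0.3 -1.6]
[3.13, 2.83, -0.06, 0.0]
0 left 200 right 302 top 278 bottom 322
0 left 199 right 302 top 200 bottom 241
0.004 left 194 right 295 top 277 bottom 320
0.004 left 192 right 295 top 198 bottom 239
```

View pics/g9.png

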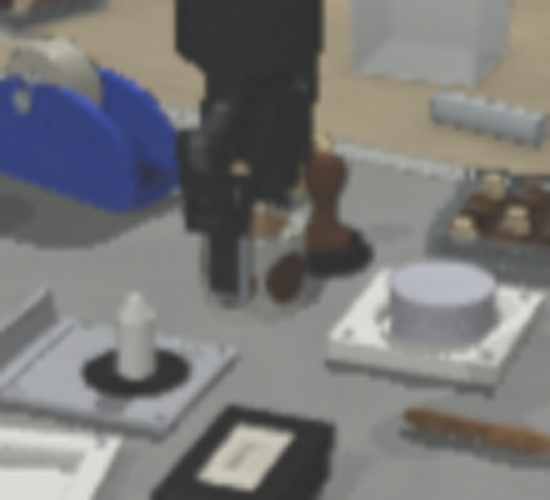

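The roll is held level (left 200, right 308, bottom about 308 in the crop), centred in the fingers to about 1.5 mm. The tin is in its nest, the stamp stands in its cup, and the carton is undisturbed. Moving over the thick spindle.

Emit:
play_rows(
  motion=[
    [3.15, 2.83, 0, 0, 44],
    [3.15, 2.83, 0, 0, 44],
    [3.15, 2.83, 0, 0, 44],
    [3.15, 2.83, 0, 0, 44],
    [3.15, 2.83, 0.6, 0, 44],
  ],
)

```text
clock: 29.85
position: [0.6024, -0.0959, 0.1156]
ee_rot: [-0.0, 0.998, 0.07, 0.0]
contact_force: [0.3, 0.4, -1.7]
width: 0.0528
gripper_force: 37.7
```

Emit:
play_rows(
  motion=[
    [0, 0, 0, 0, 44],
    [0, 0, 0, 0, 44],
  ],
)

```text
clock: 30.1
position: [0.6016, -0.0953, 0.1161]
ee_rot: [-0.0, 0.997, 0.071, -0.001]
contact_force: [0.4, -1.0, -1.3]
width: 0.0527
gripper_force: 37.6
```

Run:
```python
from h import *
for i in range(3): s=grab('side')
go((.6012,-.096,.060,8.1),(.6012,-.096,.022,8.1))
c=cv2.projectPoints(np.array([[.6007,-.096,.06]]),cv2.Rodrigues(s['R'])[0],s['t'],s['K'],s['D'])[0][0,0]; print(c)
u,v=c.astype(int); cv2.imwrite('pics/g10.png',cv2.cvtColor(cv2.resize(s['img'][v-50:v+40,u-45:u+45],None,fx=6,fy=6,interpolation=cv2.INTER_CUBIC),cv2.COLOR_RGB2BGR))
```

```text
t 30.25 pos [ 0.6025 -0.0957  0.1171] yaw 8.1 w 52.8 grip 37.6 F [ 0.3 -0.1 -1.4]
[-0.03, 0.0, 1.43, 0.0]
[-0.03, 0.0, 2.38, 0.0]
[310.02606858 193.80055704]
```

Descending slowly to just below the tip first.

Emit:
play_rows(
  motion=[
    [-0.02, 0, 0.5, 0, 44],
    [-0.02, 0, 0.9, 0, 44],
    [-0.02, 0, 1.15, 0, 44],
    [-0.02, 0, 1.4, 0, 44],
    [-0.02, 0, 1.6, 0, 44],
  ],
)

```text
clock: 30.88
position: [0.6016, -0.096, 0.0517]
ee_rot: [0.0, 0.997, 0.071, 0.0]
contact_force: [-0.5, 0.6, -1.7]
width: 0.0532
gripper_force: 37.6
```

Emit:
play_rows(
  motion=[
    [0, 0, 0.25, 0, 44],
    [0, 0, 0.5, 0, 44],
    [0, 0, 0.68, 0, 44],
    [0, 0, 0.74, 0, 44],
    [0, 0, 0.74, 0, 44],
  ],
)

```text
clock: 31.5
position: [0.6016, -0.096, 0.0225]
ee_rot: [0.0, 0.997, 0.071, -0.0]
contact_force: [-0.0, 0.4, -2.4]
width: 0.0526
gripper_force: 37.6
```

Emit:
play_rows(
  motion=[
    [0, 0, 0.04, 0, 44],
    [0, 0, 0.06, 0, 44],
  ],
)

```text
clock: 31.75
position: [0.6019, -0.0961, 0.0212]
ee_rot: [0.0, 0.997, 0.071, 0.001]
contact_force: [-2.1, -0.5, 7.3]
width: 0.053
gripper_force: 38.3
```

Emit:
play_rows(
  motion=[
    [0, 0, 0, 0, 58],
    [0, 0, 0, 0, 75],
    [0, 0, 0, 0, 82],
    [0, 0, -1, 0, 85],
    [0, 0, -2.5, 0, 85],
  ],
)

```text
clock: 32.38
position: [0.6, -0.0956, 0.1191]
ee_rot: [-0.001, 0.997, 0.071, -0.002]
contact_force: [0.8, -0.8, -0.0]
width: 0.0849
gripper_force: 0.0
```

Run:
```python
from h import *
disc('top',.463,0,.034,.022,.045); disc('side',.6005,-.096,.056,.05,.07)
go((.463,0,.12,98.8),(.463,0,.12,-81.2))
```

```text
top [[462.0, 24.7], [66.3, 58.5], 8.3] circ [463.5  23.8] 42.5 z med 0.0349
side [[594.3, -90.5], [55.1, 59.2], 68.1] circ [594.5 -88.5] 32.4 z med 0.0542
t 32.48 pos [ 0.6062 -0.0971  0.127 ] yaw 8.1 w 84.9 grip 0.0 F [ 0.6 -0.8  0.9]
[-3.2, -2.91, 0.18, -9.07]
[-3.2, -2.91, 0.18, 8.93]
```

The label roll touched down at seat height with its top at about 54–56 mm. Now the carton.

Emit:
play_rows(
  motion=[
    [-3.1, -2.9, 0, -9.07, 85],
    [-3.1, -2.9, 0, -9.07, 85],
    [-3.1, -2.9, 0, -9.07, 85],
    [-3.1, -2.9, 0, -9.07, 85],
    [-3.1, -2.9, 0, -9.07, 85],
  ],
)

```text
clock: 33.1
position: [0.4616, 0.0019, 0.12]
ee_rot: [0.0, 0.856, 0.517, 0.0]
contact_force: [0.2, -0.3, 0.1]
width: 0.085
gripper_force: 0.0
```

Emit:
play_rows(
  motion=[
    [0, 0, 0, -3.9, 85],
    [0, 0, 0, -3.9, 85],
    [0, 0, 0, -3.9, 85],
    [0, 0, 0, -3.9, 85],
    [0, 0, 0, -3.9, 85],
  ],
)

```text
clock: 33.72
position: [0.4621, 0.0014, 0.1198]
ee_rot: [-0.0, 0.638, 0.77, -0.0]
contact_force: [0.7, 0.1, -0.8]
width: 0.0849
gripper_force: 0.0
```

Run:
```python
from h import *
disc('top',.463,0,.034,.022,.045,30)
for i in range(2): disc('side',.463,0,.034,.026,.045,40)
go((.463,.0,.008,98.5))
```

```text
top [[444.8, 31.7], [34.7, 39.8], 8.1] circ [444.9  31.3] 25.8 z med 0.0351
side [[459.2, 6.9], [70.1, 120.6], 8.6] circ [460.1   8.2] 67.1 z med 0.0333
side [[458.6, 8.2], [71.0, 123.4], 8.6] circ [462.1   9.3] 66.8 z med 0.0333
t 33.88 pos [0.4622 0.0014 0.12  ] yaw 100.7 w 85.0 grip 0.0 F [ 0.5 -0.2 -0.2]
[-0.04, 0.01, 2.8, 0.22]
```

Emit:
play_rows(
  motion=[
    [-0.03, 0.02, 0.9, 0.2, 85],
    [-0.03, 0.02, 1.9, 0.2, 85],
    [-0.03, 0.02, 2.6, 0.2, 85],
    [-0.03, 0.02, 2.78, 0.2, 85],
    [-0.03, 0.02, 2.78, 0.2, 76],
  ],
)

```text
clock: 34.5
position: [0.4636, 0.0003, 0.0091]
ee_rot: [-0.0, 0.651, 0.759, -0.0]
contact_force: [-0.1, 0.6, -0.2]
width: 0.0757
gripper_force: 0.0
```

Emit:
play_rows(
  motion=[
    [0, 0, 0, 0, 70],
    [0, 0, 0, 0, 65],
    [0, 0, 0, 0, 58],
    [0, 0, 0, 0, 58],
  ],
  newtons=35,
)

```text
clock: 35.0
position: [0.4644, 0.0002, 0.0103]
ee_rot: [0.001, 0.651, 0.759, 0.001]
contact_force: [0.5, -0.4, 6.4]
width: 0.0656
gripper_force: 39.7
```

Emit:
play_rows(
  motion=[
    [0, 0, -0.7, 0, 58],
    [0, 0, -1.6, 0, 58],
    [0, 0, -2.3, 0, 58],
    [0.7, 1.4, -2.3, -0.5, 58],
    [1.3, 2.7, -2.3, -1.06, 58],
  ],
)

```text
clock: 35.62
position: [0.5637, 0.0689, 0.1025]
ee_rot: [0.001, 0.577, 0.817, 0.001]
contact_force: [0.7, -0.7, -0.9]
width: 0.0656
gripper_force: 40.5
```

Emit:
play_rows(
  motion=[
    [0, 0, 0, 0, 58],
    [0, 0, 0, 0, 58],
  ],
)

```text
clock: 35.88
position: [0.5609, 0.0683, 0.1006]
ee_rot: [-0.001, 0.578, 0.816, -0.001]
contact_force: [-0.9, 0.6, -1.1]
width: 0.0653
gripper_force: 40.5
```

Run:
```python
from h import *
for i in range(2): disc('side',.56,.065,.12,.112,.13,30)
go((.5825,.0795,.06,109.4))
```

```text
side [[558.3, 73.7], [92.1, 134.8], 33.9] circ [557.1  72.8] 70.2 z med 0.1231
side [[558.3, 73.7], [92.1, 134.8], 33.9] circ [558.   73.9] 70.2 z med 0.1232
t 35.98 pos [0.5605 0.0678 0.1008] yaw 109.4 w 65.6 grip 40.5 F [-0.6  0.  -1.6]
[0.09, 0.62, 1.02, -0.0]
```

Emit:
play_rows(
  motion=[
    [0.09, 0.6, 0, 0, 58],
    [0.09, 0.6, 0, 0, 58],
    [0.09, 0.6, 0.6, 0, 58],
    [0.09, 0.6, 0.9, 0, 58],
    [0.09, 0.6, 0.9, 0, 58],
  ],
)

```text
clock: 36.6
position: [0.5818, 0.0792, 0.064]
ee_rot: [-0.001, 0.578, 0.816, -0.001]
contact_force: [-0.1, -0.3, -1.6]
width: 0.0659
gripper_force: 40.5
```

Run:
```python
from h import *
for i in range(3): grab('top')
go((.5825,.0795,.026,109.4),(.5825,.0795,.016,109.4))
```

```text
t 36.75 pos [0.5839 0.0795 0.0657] yaw 109.4 w 66.0 grip 40.5 F [-1.2  0.1 -2.4]
[0.01, -0.03, 0.99, 0.0]
[0.01, -0.03, 1.24, 0.0]
```

Emit:
play_rows(
  motion=[
    [0.01, -0.02, 0.5, 0, 58],
    [0.01, -0.02, 0.85, 0, 58],
    [0.01, -0.02, 1.05, 0, 58],
    [0.01, -0.02, 1.2, 0, 58],
    [0.01, -0.02, 1.2, 0, 58],
  ],
)

```text
clock: 37.38
position: [0.5826, 0.0798, 0.0167]
ee_rot: [-0.0, 0.578, 0.816, -0.0]
contact_force: [0.6, 0.4, -1.7]
width: 0.0658
gripper_force: 40.5
```

Emit:
play_rows(
  motion=[
    [0, 0, 0.05, 0, 58],
    [0, 0, 0.07, 0, 58],
  ],
)

```text
clock: 37.62
position: [0.5829, 0.0798, 0.0144]
ee_rot: [0.0, 0.578, 0.816, 0.0]
contact_force: [0.4, 0.3, -1.0]
width: 0.0654
gripper_force: 40.5
```

Emit:
play_rows(
  motion=[
    [0, 0, 0, 0, 70],
    [0, 0, 0, 0, 85],
    [0, 0, 0, 0, 85],
    [0, 0, -1.2, 0, 85],
    [0, 0, -2.7, 0, 85],
  ],
)

```text
clock: 38.25
position: [0.5816, 0.0797, 0.122]
ee_rot: [-0.001, 0.578, 0.816, -0.001]
contact_force: [1.0, 0.2, -0.5]
width: 0.0847
gripper_force: 0.0
```

Emit:
play_rows(
  motion=[
    [-2, -5, -4, 0, 85],
    [-2, -5, -4, 0, 85],
    [-2, -5, -4, 0, 85],
    [-2, -5, -4, 0, 85],
    [-2, -5, -4, 0, 85],
  ],
)

```text
clock: 38.88
position: [0.4197, -0.0635, 0.2849]
ee_rot: [0.002, 0.579, 0.816, 0.0]
contact_force: [1.1, -0.5, -0.4]
width: 0.0852
gripper_force: 0.0
```

Run:
```python
from h import *
disc('top',.5825,.0795,.038,.028,.05,35); disc('top',.6005,-.096,.056,.045,.07); disc('top',.4535,.223,.056,.045,.07); disc('top',.4711,-.2511,.038,.028,.05); stampcheck(); go()
for n in('side','top'):
    d=grab(n); c=d['img'][150:310,190:420] if n=='side' else d['img'][130:280,190:450]
    cv2.imwrite('pics/end_%s.png'%n,cv2.cvtColor(cv2.resize(c,None,fx=3,fy=3,interpolation=cv2.INTER_CUBIC),cv2.COLOR_RGB2BGR))
```

```text
top [[584.0, 78.6], [67.7, 109.9], 19.2] circ [584.   78.8] 63.1 z med 0.0388
top [[601.9, -97.6], [51.5, 52.2], 89.3] circ [601.  -97.6] 27.7 z med 0.0561
top [[455.7, 220.5], [50.9, 47.8], 89.4] circ [456.5 220.1] 26.2 z med 0.0562
top [[469.9, -278.2], [51.5, 13.3], 1.0] circ [ 469.8 -271.7] 25.7 z med 0.0389
top 0.012 55 [ 0.5855 -0.3145  0.0209] [ 0.5763 -0.3387  0.0136] [ 0.6085 -0.3049  0.0258]
top 0.06 65 [ 0.5923 -0.3228  0.0755] [ 0.58   -0.3353  0.0667] [ 0.6048 -0.3121  0.0835]
side 0.012 46 [ 0.5868 -0.3142  0.0208] [ 0.5748 -0.331   0.0145] [ 0.6054 -0.3014  0.0378]
side 0.04 17 [ 0.5892 -0.3125  0.0534] [ 0.5837 -0.3172  0.0402] [ 0.6006 -0.3063  0.0585]
side 0.06 40 [ 0.5897 -0.3133  0.0678] [ 0.5772 -0.335   0.061 ] [ 0.6058 -0.3035  0.077 ]
t 39.17 pos [ 0.4209 -0.0613  0.2808] yaw 109.5 w 84.9 grip 0.0 F [ 0.9 -0.4 -1.3]
```

View pics/end_side.png

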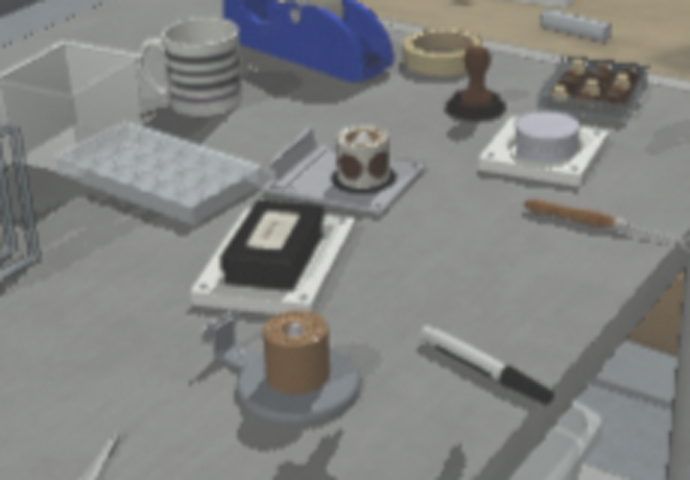

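Everything is seated: tape roll (297,350), carton (273,245), label roll (362,160), tin (546,138) and stamp (476,85) in the crop. The measured heights match. Handing in.

```bash
python3 -c "
from rig import manip
print(manip.sign_off())"
```

```text
the job is handed in; nothing more can be done
None
```

All five items are in their holders, released and standing still, and I handed the job in at about 39 s of the 136 s allowed; the sign-off did not report a score.

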